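# Zero the fluorescence reader with the stylus

## Robot

A 6-joint arm with a two-finger parallel gripper is mounted at the origin on the work surface. World frame = base frame: x ahead of the robot, y to its left, z up, the work surface at z = 0. Lengths are in m, angles in rad, forces in N, time in s.
With the tool pointing down it reaches from about 0.35 to 0.925 m from the base axis. Payload 6.4 kg.
Tool frame: the origin (TCP) lies at the very end of the fingers, on their centre line; the grasp point (between the pads) lies 19 mm behind it; z points along the fingers, x is the direction in which the jaws open and shut, and the axes are right-handed (so a half turn about z gives the same grasp; the last joint's range is limited). The gripper opens to 85 mm and grips with 20 to 120 N. Pads are 22 mm wide; open, the fingers measure 114 mm over their backs; the gripper's body (76 mm by 85 mm) begins 54 mm behind the grasp point. The pads swing forward as they close: fully open they stand 13 mm farther back than shut.
Start: joints at [1.026, 0.245, 1.558, -0, 1.339, -0.174], TCP at [0.236, 0.606, 0.231] pointing down, gripper open.
Joint ranges: [-3.13, 3.13], [-1.02, 2.26], [0.13, 2.54], [-0.95, 4.09], [0.21, 2.88], [-2.74, 2.74]. Speed limits (rad/s): [2.57, 2.57, 3.14, 3.14, 3.14, 3.14].

## Interface

Orientations are given as a rotation vector (axis times angle).
In Python, from cell import r gives the robot as it stands.
- The arm moves only by the tool step_arm, never from a script. Its argument "rows" is a list that holds one entry, the list of rows, each a list of 7 numbers: the shift along the tool's x, y, z in cm, then the turn, a rotation vector about the tool's x, y, z in rad, then the gripper's target within -1 to 1 (shut at 1, half-way at 0, fully open at -1). A call has 1 to 12 rows; each row shifts and turns the commanded pose from where the row before left it, along the tool's axes as they then stand; what a row does not reach is not made up. A row lasts 1/12 s, in which the tool goes at most 41.7 mm and 7.16 degrees, less where a joint would pass 70% of its speed; a pose out of reach is approached as far as the arm can. A call with a gripper value outside its range is refused whole. The fingers move at their own pace and stop on an object; "grip_force" is the grip in N (left out, the last holds). Time passes only in rows, so rows that do not move let the fingers close. It gives the time, the measured TCP pose, the force and the opening at its end, in the units of the state.
- r.get_obs(): the state, without advancing time (a new reading comes with each control period).
- r.read_camera(name): name is "side" or "top"; returns a dict with "img" (420x560x3 uint8, blue, green, red), "vertical_fov" (degrees; the focal length in pixels is half the picture's height over the tangent of half this angle, whatever the lens; pixels are square), "cx", "cy" (the principal point, pixels), "distortion" ([k1, k2, p1, p2, k3] as OpenCV has them; the pictures are not rectified), "R" (3x3) and "t" (3): a world point X has camera coordinates R X + t. Camera axes: x right, y down, z forward; pixel columns grow to the right and rows downward; lengths in m; the calibration is good to about 2 mm. A picture is of the moment at which its call begins. There is no depth.
- r.close_job(): hands the job in, once; it reports no verdict.
Trained networks look in a picture, given as the dict that the camera call returned (one of the last four; its "shot" number tells which), for a name from the list of things; names that differ only in an ending like _2 or _b are one class to them, and where a whole thing is asked for, a point or a joint stands for the part that bears it (a point fixed in the world has none). Each returns a list of dicts, best first, with "p" (0 to 1); they miss things now and then, are a little off and sometimes report something else, mostly with a low value. They report only what shows in the picture. A call takes as long as a camera call. They do not tell look-alikes from the thing itself.
- r.silhouettes(picture, label): "mask" (420x560 bool, what is visible of it) and "extent" ([left, top, width, height] in pixels, round what is visible of it).
The state is a dict: "time_s": time; "qpos": joint angles; "joint_vel": joint speeds; "joint_torque": joint torques, N m; "tool_pos": TCP position; "ee_rot": TCP orientation; "ft_force": force on the tool from outside, world axes, zero at the start; "moment": the same for the moment, N m; "width": opening from 0.0 (shut) to 1.0 (fully open).
Only numpy, scipy, OpenCV 4.12 (cv2) and the standard library are available. Lean on these libraries where they do the work, as an engineer would, in place of code of your own. Each camera call takes 0.05 s, during which the arm holds its last target.

## Task

Zero the fluorescence reader: take the stylus from its stand, hook its tip into the pull ring and draw the sample tray fully out, then press the zero button in the round well of the control box all the way down with the tip for a moment, and put the stylus back in its stand, seated on its collar. Work the tray and the button with the stylus only, never with the gripper; leave the tray out, do not press the power button in the square well, and leave the other things on the bench where they stand.

Things in the scene. Friction and masses are not known exactly. Their poses are not given: they have to be found in the camera images.
- stylus: The stylus tool, standing upright in its stand at the start; 146 mm long, about 0.12 kg. Origin at the centre of the tip's end, z up along the tool towards the handle (x and y square to the handle's flats). From the tip: a straight round steel shaft 10 mm in diameter (end slightly tapered) up to 70 mm; a round aluminium collar 36 mm in diameter from 70 to 76 mm; then a square grey plastic handle 22 x 22 mm from 76 to 146 mm, to be gripped from above.
- stand: The stylus stand, white plastic, fixed to the bench: foot 80 x 80 x 10 mm and on it a block 60 x 60 mm, its top 85 mm above the bench. Origin at the centre of its underside, z up.
- stand_hole (a point): Centre of the mouth of the stand's one hole, on top of the block (85 mm above the bench): a round upright hole 20 mm in diameter, 3 mm chamfer, deeper than the shaft is long. At home the shaft hangs in it and the collar rests on the block's top, the tip 70 mm below this point.
- reader: The fluorescence reader, a white instrument fixed to the bench, 220 mm deep (x), 200 mm wide (y), 114 mm high, with the sample tray in its front face. Origin at the centre of its underside; its own -x points out of its front face (roughly at the robot).
- tray_slide (a joint): How far the sample tray is drawn out of the reader: 0 m shut, 0.100 m at its outer stop. It slides along the reader's own -x, with about 1.2 N of friction, and stays where it is left. Grey front plate 130 mm wide and 66 mm high.
- pull_ring (a point): Centre of the steel pull ring on the tray's front plate; it travels with the tray. The ring lies flat (its hole looks straight up), 50 mm above the bench, 40 mm in front of the plate; its hole is 30 mm across, the round bar 6 mm thick.
- control_box: The reader's control box, grey, fixed to the bench, 120 mm (x) x 160 mm (y) x 50 mm high, with two steel buttons recessed in wells in its flat top and a thin black strip along the far (+x) edge of the top. Origin at the centre of its underside; the round well lies at its own +y (40 mm off), the square one at its own -y (40 mm off).
- round_well (a point): Centre of the mouth of the ROUND well, level with the box's top, 50 mm above the bench. Well 22 mm in diameter (2 mm chamfer); the zero button's face lies 9 mm below the mouth.
- zero_plunger (a joint): Travel of the zero button (round, at the bottom of the round well): 0 m out, 0.005 m fully down; springs back by itself; starts to move at about 1.6 N, fully down at about 5.6 N.
- square_well (a point): Centre of the mouth of the SQUARE well, 22 x 22 mm, 50 mm above the bench, 80 mm from the round one.
- power_plunger (a joint): Travel of the power button (square, at the bottom of the square well): 0 m out, 0.005 m fully down. Not to be pressed.
- flask: Bystander: conical glass flask, 92 mm in diameter, 145 mm high; origin at the centre of its underside.
- jar: Bystander: lidded glass jar, 68 mm in diameter, 85 mm high; origin at the centre of its underside.
- beaker: Bystander: open glass beaker, 66 mm in diameter, 85 mm high; origin at the centre of its underside.
- reagent: Bystander: amber bottle, 64 mm in diameter, 150 mm high; origin at the centre of its underside.
Not all that is in view belongs to the job. Leave any brown or orange look-alike of the stand alone. Leave any green or red look-alike of the stylus alone.

How it is judged:
By the outcome, as a careful person would: the job done as asked, in the order asked, and still so for the second after the job is handed in, with the robot touching nothing.
It also fails if it takes over 61 s, if anything falls off the work surface, if the arm or the gripper's body presses on something with over 40 N, if the wrist force passes 120 N, or if a joint passes its speed limit or range.

## Working session

There is one attempt and no reset: what is moved stays moved. The work goes in short steps, Python scripts to look and compute and a tool call to move; the robot and the scene stay as the last step left them, time stands still between calls to the robot, and variables do not carry over. Pictures are saved under pics/ and viewed, and the job is handed in when it is done.

Besides the shell and the picture viewer there is one more tool, called after "Request:" as a command line: name --argument value ..., lists and objects as JSON in quotes. step_arm: Moves the arm, as the interface text tells. Its arguments: {"type":"object","properties":{"rows":{"type":"array","items":{"type":"array","items":{"type":"array","items":{"type":"number"}}}},"grip_force":{"type":"number"}},"required":["rows"]}

```bash
ls; mkdir -p pics; python3 - <<'E'
from cell import r
import cv2,numpy as np
print(r.get_obs())
for n in("side","top"):
    c=r.read_camera(n);cv2.imwrite(f"pics/{n}0.png",c["img"])
    print(n,{k:v for k,v in c.items() if k!="img"})
E
```

```text
pics
{'time_s': 0.0, 'qpos': array([ 1.02592106e+00,  2.45801202e-01,  1.55903219e+00,  2.30545927e-05,
        1.33866014e+00, -1.74113871e-01]), 'joint_vel': array([-9.96545893e-04, -1.12312695e-03, -5.92105670e-04,  4.01620115e-05,
       -8.31563019e-04, -7.50721153e-04]), 'joint_torque': array([-2.49573503e-05, -4.29512680e+01, -3.26130366e+01, -1.10633496e-04,
        5.24054660e-03,  9.28347873e-06]), 'tool_pos': array([0.23521739, 0.60535366, 0.23017877]), 'ee_rot': array([ 2.59220976,  1.77348245, -0.00273304]), 'ft_force': array([ 0.14369017,  0.05218897, -1.40557158]), 'moment': array([-0.05288426,  0.02184798, -0.00312295]), 'width': 0.9962770095979022}
side {'vertical_fov': 55.94927512687092, 'cx': 280.17639694468136, 'cy': 211.57576130946623, 'distortion': array([-0.01808233,  0.        ,  0.        ,  0.        ,  0.        ]), 'R': array([[-0.9095461 , -0.41536358, -0.01410625],
       [-0.30407175,  0.68821448, -0.65871177],
       [ 0.283313  , -0.59483941, -0.75226313]]), 't': array([0.50314951, 0.27054179, 0.98020772]), 'shot': 1}
top {'vertical_fov': 55.40803778341789, 'cx': 280.95701866237107, 'cy': 214.00210715898803, 'distortion': array([-0.08733788,  0.        ,  0.        ,  0.        ,  0.        ]), 'R': array([[-3.40989120e-04, -9.99880518e-01,  1.54542185e-02],
       [-9.88139880e-01, -2.03618434e-03, -1.53542930e-01],
       [ 1.53556052e-01, -1.53232861e-02, -9.88021121e-01]]), 't': array([-0.04266713,  0.57345813,  1.20045369]), 'shot': 2}
```

View pics/side0.png

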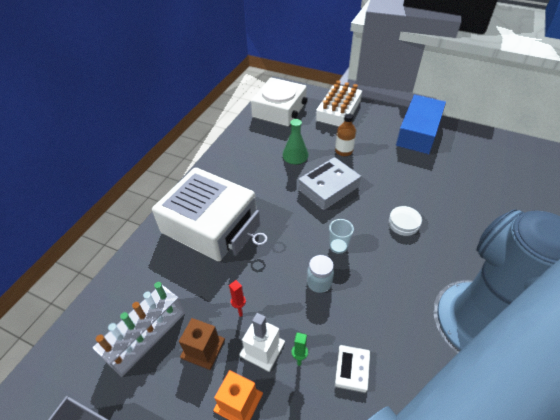

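View pics/top0.png

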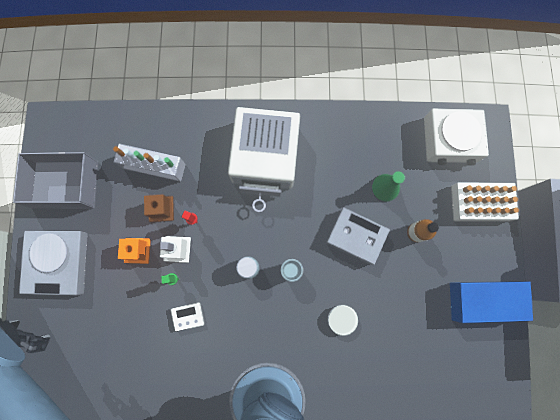

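```bash
cat > h.py <<'E'
from cell import r
import cv2,numpy as np
def K(c):
    f=c["img"].shape[0]/2/np.tan(np.radians(c["vertical_fov"])/2)
    return np.array([[f,0,c["cx"]],[0,f,c["cy"]],[0,0,1]])
def ray(c,uv):
    n=cv2.undistortPoints(np.array([[uv]],float),K(c),c["distortion"])[0,0]
    d=c["R"].T@np.array([n[0],n[1],1.]); return -c["R"].T@c["t"],d/np.linalg.norm(d)
def onz(c,uv,z):
    o,d=ray(c,uv); return o+d*(z-o[2])/d[2]
def proj(c,X):
    return cv2.projectPoints(np.atleast_2d(np.array(X,float)),cv2.Rodrigues(c["R"])[0],c["t"],K(c),c["distortion"])[0][:,0]
def tri(c1,u1,c2,u2):
    o1,d1=ray(c1,u1);o2,d2=ray(c2,u2)
    s=np.linalg.lstsq(np.stack([d1,-d2],1),o2-o1,rcond=None)[0]
    a,b=o1+d1*s[0],o2+d2*s[1]; return (a+b)/2,np.linalg.norm(a-b)
def crop(c,x,y,w,h,s,name,pts=()):
    im=cv2.resize(c["img"][y:y+h,x:x+w],None,fx=s,fy=s,interpolation=cv2.INTER_CUBIC)
    for p in pts: cv2.circle(im,(int((p[0]-x+.5)*s),int((p[1]-y+.5)*s)),2,(255,0,255),-1)
    cv2.imwrite("pics/"+name,im)
E
python3 - <<'E'
from h import *
cs={n:r.read_camera(n) for n in("side","top")}
for l in["stylus","stand","stand_hole","reader","pull_ring","control_box","round_well","square_well","zero_plunger","flask","jar","beaker","reagent","tray_slide"]:
    for n,c in cs.items():
        try:
            for q in r.silhouettes(c,l)[:4]:
                m=q["mask"];ys,xs=np.nonzero(m)
                print(l,n,round(q["p"],2),q["extent"],"c",xs.mean().round(1),ys.mean().round(1),len(xs))
        except Exception as e: print(l,n,e)
crop(cs["top"],110,185,190,110,4,"t1.png"); crop(cs["top"],320,195,80,75,8,"t2.png")
crop(cs["side"],210,220,110,150,4,"s1.png");crop(cs["side"],290,150,80,70,8,"s2.png")
E
```

```text
stylus side 0.7 [290.1, 334.3, 17.7, 30.4] c 300.3 348.5 335
stylus side 0.65 [253.4, 315.2, 15.3, 25.8] c 260.1 327.4 337
stylus side 0.6 [228.3, 277.2, 18.2, 37.1] c 236.9 295.7 342
stand side 0.85 [176.5, 318.6, 49.5, 47.8] c 200.5 343.3 1633
stand side 0.69 [211.7, 370.0, 51.6, 49.9] c 236.7 397.7 1700
stand side 0.65 [239.4, 323.7, 47.1, 46.9] c 262.2 347.6 1187
stand top 0.95 [143.9, 197.5, 31.7, 23.6] c 158.5 207.9 697
stand top 0.66 [117.2, 235.7, 31.2, 29.5] c 134.7 249.7 746
stand top 0.61 [161.8, 233.0, 29.1, 28.6] c 177.5 249.0 558
stand top 0.34 [240.6, 256.1, 18.5, 19.0] c 247.4 267.0 376
stand_hole side 0.64 [212.6, 366.6, 51.7, 53.4] c 236.5 397.8 1618
stand_hole side 0.57 [241.6, 320.5, 44.8, 49.7] c 263.1 347.6 1156
stand_hole top 0.95 [159.7, 236.0, 28.6, 25.0] c 177.6 248.9 491
stand_hole top 0.85 [143.9, 194.4, 25.2, 28.2] c 158.7 207.8 735
stand_hole top 0.83 [119.0, 241.4, 27.2, 22.5] c 134.4 250.2 697
reader side 0.77 [153.9, 170.6, 115.6, 92.2] c 209.0 214.5 6788
reader top 0.72 [226.6, 104.7, 74.1, 96.8] c 263.3 150.6 5262
reader top 0.6 [371.6, 175.1, 32.7,
[... 803 characters left out ...]
295.3 144.3 746
flask top 0.89 [372.8, 172.3, 33.5, 34.0] c 387.2 186.2 649
jar side 0.58 [307.8, 253.2, 24.7, 41.0] c 319.9 273.7 831
jar top 0.57 [242.1, 255.2, 15.4, 22.1] c 247.8 266.9 367
beaker side 0.94 [331.3, 219.3, 23.1, 35.8] c 340.2 235.3 667
beaker top 0.94 [279.7, 259.1, 23.7, 23.0] c 291.0 269.3 384
reagent side 0.92 [335.2, 112.2, 20.4, 46.9] c 345.8 136.9 641
reagent top 0.66 [407.1, 221.0, 33.1, 20.8] c 422.2 230.2 513
reagent top 0.21 [325.5, 209.0, 63.1, 53.8] c 357.7 236.1 2137
tray_slide side 0.65 [232.6, 211.8, 26.7, 39.6] c 245.1 232.6 510
tray_slide side 0.47 [252.4, 312.7, 17.2, 30.0] c 260.0 328.1 364
tray_slide top 0.69 [239.7, 184.9, 42.4, 21.4] c 259.7 190.2 400
```

View pics/t1.png

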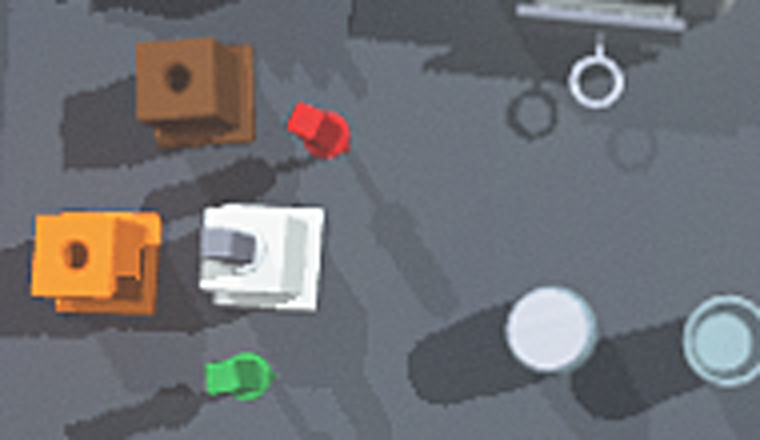

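View pics/t2.png

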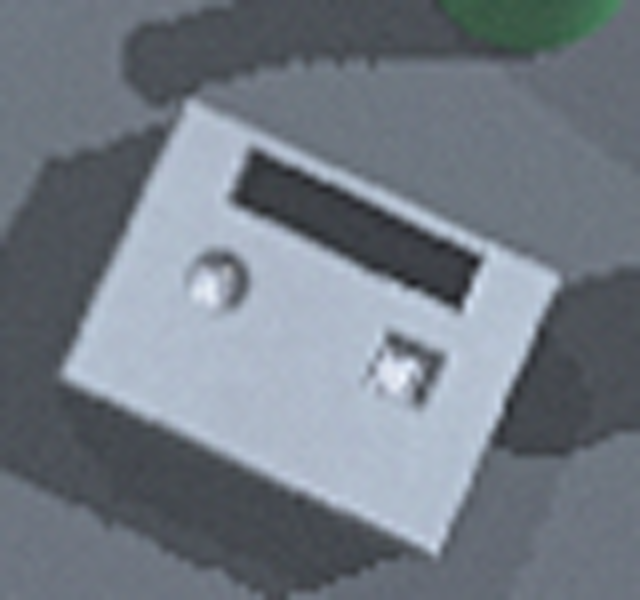

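View pics/s1.png

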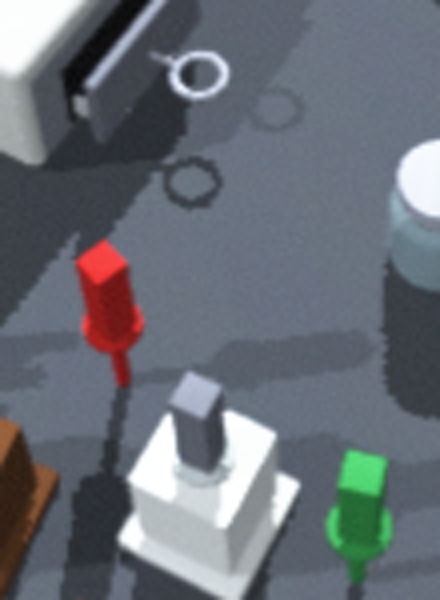

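View pics/s2.png

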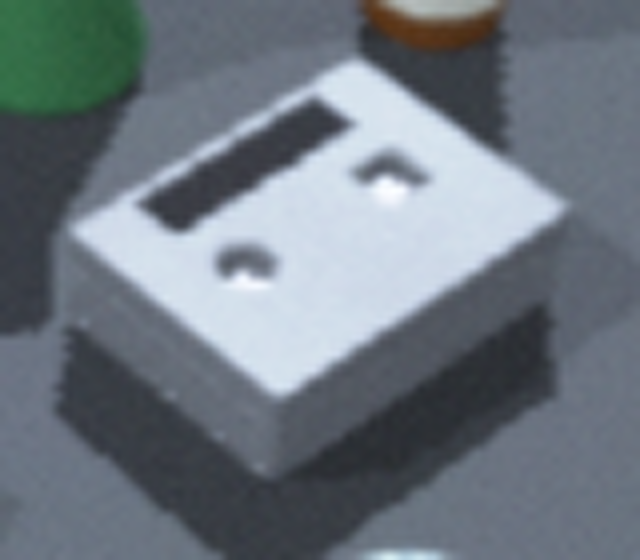

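```bash
python3 - <<'E'
from h import *
cs={n:r.read_camera(n) for n in("side","top")}
crop(cs["top"],155,228,42,40,14,"t3.png"); crop(cs["top"],235,175,50,45,14,"t4.png")
crop(cs["side"],236,308,54,62,9,"s3.png");crop(cs["side"],220,200,60,60,10,"s4.png")
E
```

```text
(no output)
```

View pics/t3.png

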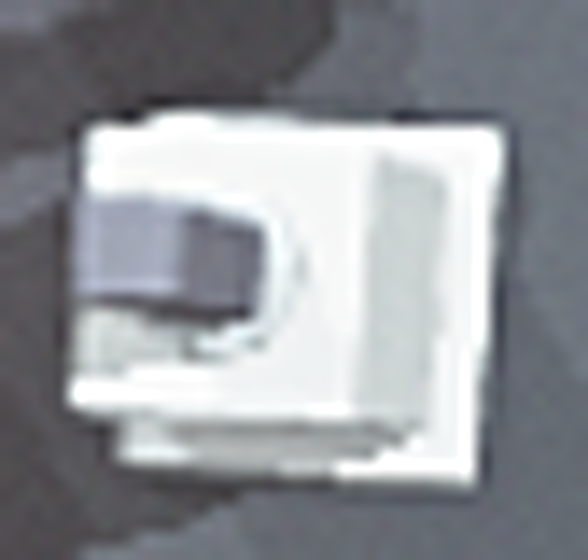

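View pics/s3.png

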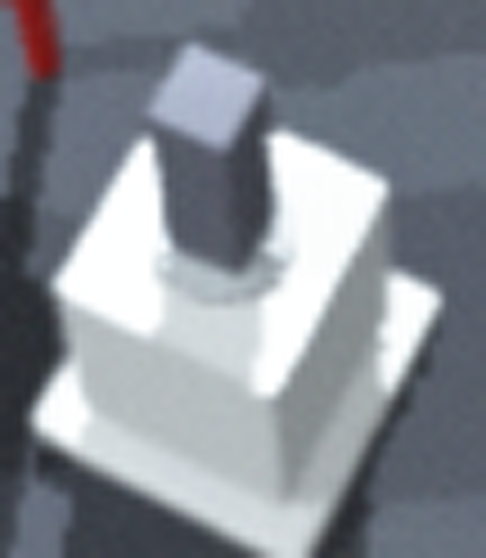

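View pics/t4.png

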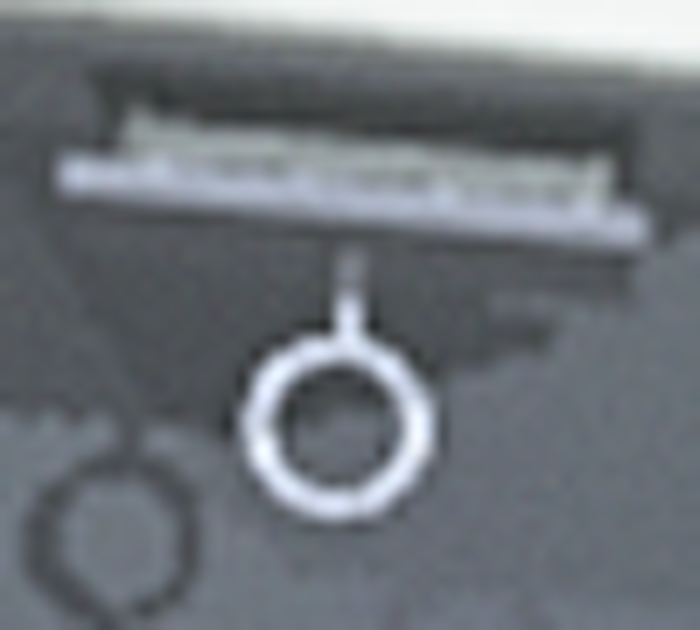

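View pics/s4.png

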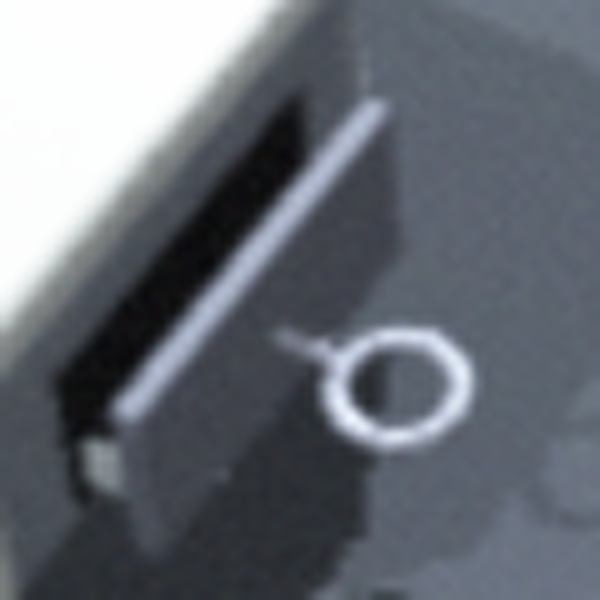

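```bash
cat > m.py <<'E'
from h import *
from scipy.optimize import least_squares
import json
cs={n:r.read_camera(n) for n in("side","top")}
A={"side":cs["side"],"top":cs["top"]}
def px(o,s,p): return np.array([o[0]+(p[0]+.5)/s-.5,o[1]+(p[1]+.5)/s-.5])
def fit(obs,name,x0):
    # obs: (cam, uv, local xyz)
    def f(p):
        cy,sy=np.cos(p[2]),np.sin(p[2]);e=[]
        for c,uv,l in obs:
            X=[p[0]+cy*l[0]-sy*l[1],p[1]+sy*l[0]+cy*l[1],l[2]]
            e.append(proj(A[c],X)[0]-uv)
        return np.concatenate(e)
    q=least_squares(f,x0,loss="soft_l1")
    print(name,q.x.round(4),"deg",np.degrees(q.x[2]).round(1)); print(f(q.x).reshape(-1,2).round(1).tolist()); return q.x
C=[]
T=lambda p:px((320,195),8,p); S=lambda p:px((290,150),8,p)
for p,l in zip([(190,98),(558,275),(440,552),(62,375)],[(1,1),(1,-1),(-1,-1),(-1,1)]): C.append(("top",T(p),(l[0]*.06,l[1]*.08,.05)))
for p,l in zip([(70,230),(355,60),(568,207),(282,397)],[(1,1),(1,-1),(-1,-1),(-1,1)]): C.append(("side",S(p),(l[0]*.06,l[1]*.08,.05)))
b=fit(C,"box",[.6,-.2,-.4])
c,s=np.cos(b[2]),np.sin(b[2])
for l in(.04,-.04): 
    X=[b[0]-s*l,b[1]+c*l,.05];print("well",np.round(X,4),[ (n,proj(A[n],X)[0].round(1)) for n in A])
T=lambda p:px((155,228),14,p); S=lambda p:px((236,308),9,p)
D=[]
for p,l in zip([(90,125),(375,130),(365,415),(75,405)],[(1,1),(1,-1),(-1,-1),(-1,1)]): D.append(("top",T(p),(l[0]*.03,l[1]*.03,.085)))
for p,l in zip([(508,128),(475,487),(122,460)],[(1,-1),(-1,-1),(-1,1)]): D.append(("top",T(p),(l[0]*.04,l[1]*.04,.01)))
for p,l in zip([(55,288),(280,130),(385,187),(268,395)],[(1,1),(1,-1),(-1,-1),(-1,1)]): D.append(("side",S(p),(l[0]*.03,l[1]*.03,.085)))
for p,l in zip([(32,420),(440,300),(305,560)],[(1,1),(-1,-1),(-1,1)]): D.append(("side",S(p),(l[0]*.04,l[1]*.04,.01)))
st=fit(D,"stand",[.5,.25,0])
H=[]
for p,l in zip([(88,192),(188,205),(180,305),(78,297)],[(1,1),(1,-1),(-1,-1),(-1,1)]): H.append(("top",T(p),(l[0]*.011,l[1]*.011,.161)))
for p,l in zip([(190,43),(270,82),(222,150),(150,108)],[(1,-1),(-1,-1),(-1,1),(1,1)]): H.append(("side",S(p),(l[0]*.011,l[1]*.011,.161)))
fit(H,"stylus",[.5,.25,0])
print("ring tri",tri(A["top"],px((235,175),14,(339,426)),A["side"],px((220,200),10,(398,388))),onz(A["top"],px((235,175),14,(339,426)),.05),onz(A["side"],px((220,200),10,(398,388)),.05))
pl=[tri(A["top"],px((235,175),14,a),A["side"],px((220,200),10,b2))[0] for a,b2 in[((60,160),(122,408)),((650,225),(380,103))]]
print(pl,np.linalg.norm(pl[0]-pl[1]))
for n in("flask","jar","beaker","reagent"):
    u=[]
    for k in A:
        q=r.silhouettes(A[k],n)
        if q: e=q[0]["extent"]; u.append((k,onz(A[k],(e[0]+e[2]/2,e[1]+e[3]/2),.06).round(3)[:2]))
    print(n,u)
E
python3 m.py
```

```text
box [ 0.5078 -0.2819 -0.4448] deg -25.5
[[-0.4, -0.2], [0.1, -0.4], [-0.4, 0.0], [-0.3, -0.2], [0.1, -0.2], [0.3, -0.7], [0.6, -0.3], [0.2, -0.0]]
well [ 0.525  -0.2458  0.05  ] [('side', array([320.7, 182.4])), ('top', array([346.7, 229.3]))]
well [ 0.4906 -0.318   0.05  ] [('side', array([338.7, 171. ])), ('top', array([370.2, 240.4]))]
stand [ 0.4676  0.2887 -0.0512] deg -2.9
[[0.3, -0.2], [-0.3, 0.5], [-1.3, 0.3], [-0.5, -0.2], [-0.9, -0.0], [-0.7, -0.4], [-0.5, 0.1], [0.5, -0.4], [-11.0, -5.3], [0.6, -0.3], [0.7, -0.0], [-0.0, -0.0], [0.6, -0.9], [-0.3, 0.3]]
stylus [ 0.4672  0.288  -0.0854] deg -4.9
[[-0.7, -0.6], [-0.1, -0.8], [-0.5, -0.1], [-1.0, -0.2], [0.7, -1.1], [0.8, -0.8], [0.7, 0.3], [-0.4, 0.2]]
ring tri (array([0.60239772, 0.0273493 , 0.04791261]), np.float64(0.0022058627696717467)) [0.60095092 0.0269427  0.05      ] [0.60269939 0.02891149 0.05      ]
[array([0.65373098, 0.08683907, 0.08348761]), array([ 0.64118322, -0.04151457,  0.07862351])] 0.12905720974032023
flask [('side', array([ 0.676, -0.393])), ('top', array([ 0.656, -0.376]))]
jar [('side', array([0.405, 0.076])), ('top', array([0.41 , 0.062]))]
beaker [('side', array([ 0.394, -0.069])), ('top', array([ 0.398, -0.069]))]
reagent [('top', array([ 0.523, -0.482]))]
```

Candidates in the top view:
- **Stand:** the white one at (176,249) is mine. The brown one at (158,208) and the orange one at (134,250) are look-alikes.
- **Stylus:** the grey one at (167,246) in the white stand is mine. The red one at (190,217) and the green one at (169,279) are look-alikes.
- **Ring:** the bright ring on its stem at (259,205) is mine. The dark rings at (243,212) and (267,222) are shadows.
- **Well:** the round one at (347,229) is the zero button. The square one at (370,240) is the power button.

The close crops confirm these choices.

```bash
cat >> h.py <<'E'
from scipy.spatial.transform import Rotation as Ro
def go(x,y,z,yaw=None,o=None):
    o=o or r.get_obs(); R=Ro.from_rotvec(o["ee_rot"]).as_matrix()
    print("pos",o["tool_pos"].round(4),"yaw",np.degrees(np.arctan2(R[1,0],R[0,0])).round(2),"tilt",np.degrees(np.arccos(-R[2,2])).round(2),"F",o["ft_force"].round(2),"w",round(o["width"],3),"t",round(o["time_s"],2))
    d=R.T@(np.array([x,y,z])-o["tool_pos"]); print("tool shift cm",(d*100).round(2))
    if yaw is not None:
        a=np.radians(yaw);T=np.array([[np.cos(a),np.sin(a),0],[np.sin(a),-np.cos(a),0],[0,0,-1]])
        print("turn",Ro.from_matrix(R.T@T).as_rotvec().round(4)); print("shift after turn",(T.T@(np.array([x,y,z])-o["tool_pos"])*100).round(2))
E
python3 - <<'E'
from h import *
go(.4675,.2885,.25,86)
E
```

```text
pos [0.2355 0.6058 0.2313] yaw 68.75 tilt 0.0 F [-0.02 -0.17 -0.24] w 0.998 t 2.2
tool shift cm [-21.17  33.12  -1.87]
turn [ 0.    -0.    -0.301]
shift after turn [-30.04  25.35  -1.87]
```

Request:
step_arm --rows '[[[0,0,-0.5,0,0,-0.1,-1],[0,0,-0.5,0,0,-0.1,-1],[0,0,-0.5,0,0,-0.101,-1],[-3.3,2.8,0,0,0,0,-1],[-3.3,2.8,0,0,0,0,-1],[-3.3,2.8,0,0,0,0,-1],[-3.3,2.8,0,0,0,0,-1],[-3.3,2.8,0,0,0,0,-1],[-3.3,2.8,0,0,0,0,-1],[-3.3,2.8,0,0,0,0,-1],[-3.3,2.8,0,0,0,0,-1],[-3.3,2.8,0,0,0,0,-1]]]' --grip_force 50

```text
time_s: 3.2
tool_pos: [0.4585, 0.3019, 0.2466]
ee_rot: [2.297, 2.143, 0.001]
ft_force: [0.2, 0.5, -0.8]
width: 0.998
```

Request:
step_arm --rows '[[[0,0,0,0,0,0,-1],[0,0,0,0,0,0,-1]]]'

```text
time_s: 3.37
tool_pos: [0.4588, 0.302, 0.2464]
ee_rot: [-2.302, -2.138, -0.0]
ft_force: [-0.7, 0.4, -0.0]
width: 1.001
```

```bash
python3 - <<'E'
from h import *
go(.4675,.2885,.117,86)
c=r.read_camera("side");cv2.imwrite("pics/s5.png",c["img"]);go(.4675,.2885,.117,86)
E
```

```text
pos [0.4588 0.302  0.2464] yaw 85.77 tilt 0.02 F [-0.68  0.38 -0.02] w 1.001 t 3.37
tool shift cm [-1.29  0.97 12.94]
turn [ 0.0001 -0.0003 -0.0041]
shift after turn [-1.29  0.96 12.94]
pos [0.4579 0.3032 0.2463] yaw 85.9 tilt 0.02 F [ 0.14 -0.01  0.53] w 1.004 t 3.42
tool shift cm [-1.4   1.06 12.93]
turn [-0.0002 -0.0003 -0.0017]
shift after turn [-1.4   1.06 12.93]
```

View pics/s5.png

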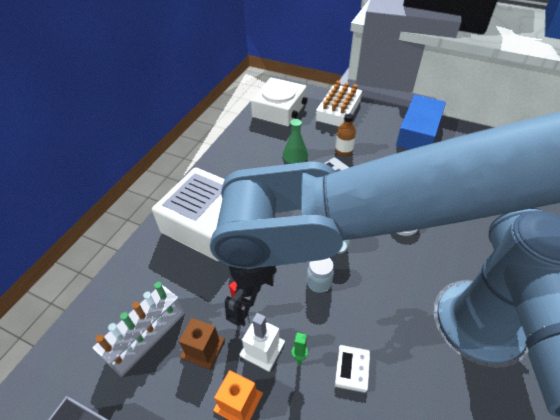

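The gripper is above the stylus, near (240,300). Next I'll centre over it, go down and close.

Request:
step_arm --rows '[[[-1.35,1.0,1.5,0,0,0,-1],[0,0,2.5,0,0,0,-1],[0,0,2.5,0,0,0,-1],[0,0,2.5,0,0,0,-1],[0,0,2.0,0,0,0,-1],[0,0,1.5,0,0,0,-1],[0,0,0,0,0,0,-1]]]'

```text
time_s: 4.0
tool_pos: [0.4632, 0.29, 0.1175]
ee_rot: [-2.293, -2.143, 0.01]
ft_force: [0.1, -0.1, -0.6]
width: 1.001
```

```bash
python3 - <<'E'
from h import *
c=r.read_camera("side");crop(c,200,260,120,120,5,"s6.png");go(.4675,.2885,.117,86)
E
```

```text
pos [0.4645 0.2903 0.1196] yaw 86.13 tilt 0.24 F [ 0.22  0.63 -0.17] w 1.002 t 4.05
tool shift cm [-0.16  0.31  0.26]
turn [-0.0038  0.0015  0.0023]
shift after turn [-0.16  0.31  0.26]
```

View pics/s6.png

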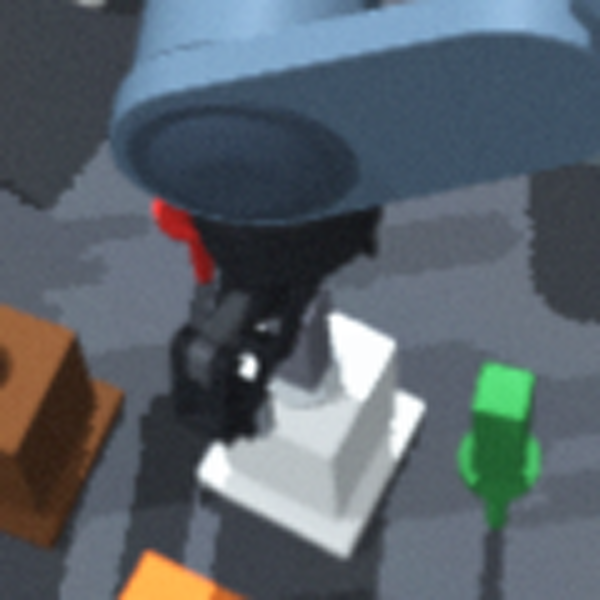

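Request:
step_arm --rows '[[[-0.15,0.25,0.1,0,0,0,-1],[0,0,0,0,0,0,-1],[0,0,0,0,0,0,1],[0,0,0,0,0,0,1],[0,0,0,0,0,0,1],[0,0,0,0,0,0,1],[0,0,0,0,0,0,1],[0,0,0,0,0,0,1],[0,0,0,0,0,0,1],[0,0,0,0,0,0,1]]]' --grip_force 60

```text
time_s: 4.88
tool_pos: [0.4692, 0.2879, 0.1206]
ee_rot: [2.298, 2.142, 0.0]
ft_force: [-0.5, 0.4, 2.5]
width: 0.248
```

```bash
python3 - <<'E'
from h import *
c=r.read_camera("side");crop(c,200,260,120,120,5,"s7.png");go(.4675,.2885,.117,86)
E
```

```text
pos [0.4692 0.2878 0.1205] yaw 86.0 tilt 0.01 F [-0.4  -0.78  3.  ] w 0.249 t 4.93
tool shift cm [ 0.05 -0.17  0.35]
turn [ 0.0002 -0.      0.    ]
shift after turn [ 0.05 -0.17  0.35]
```

View pics/s7.png

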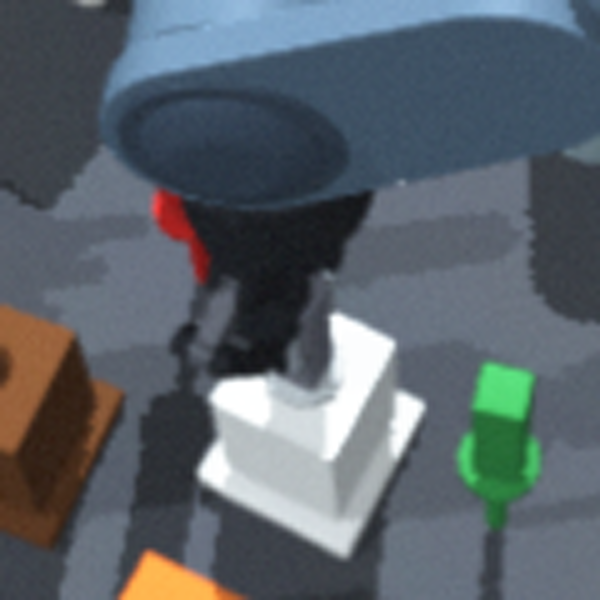

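```bash
python3 - <<'E'
from h import *
o=r.get_obs();p=o["tool_pos"]
c=r.read_camera("side");
pts=proj(c,[p,p+[0,0,.019],[.4672,.288,.161],[.4672,.288,.091]])
print(pts.round(1))
crop(c,225,290,60,70,10,"s8.png",pts)
t=r.read_camera("top");pts=proj(t,[p,p+[0,0,.019],[.4672,.288,.161],[.4672,.288,.091]])
crop(t,140,210,70,70,8,"t8.png",pts)
E
```

```text
[[259.4 325.9]
 [258.9 322. ]
 [259.1 317.8]
 [260.9 332.2]]
```

View pics/s8.png

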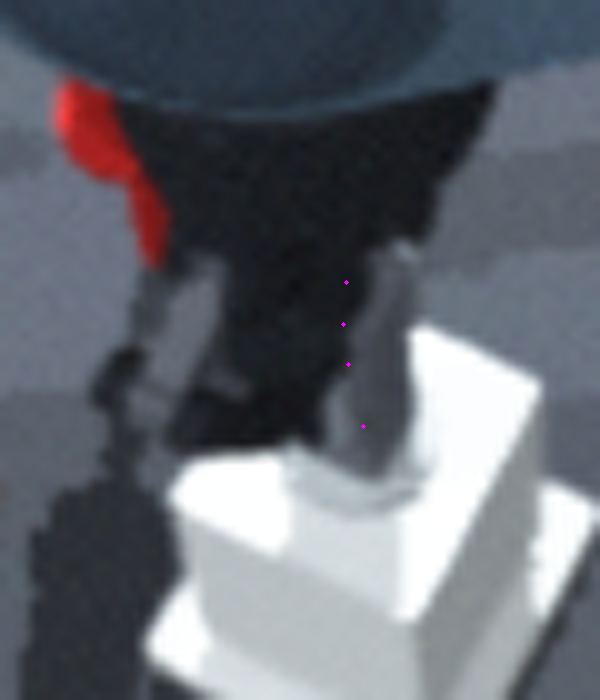

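View pics/t8.png

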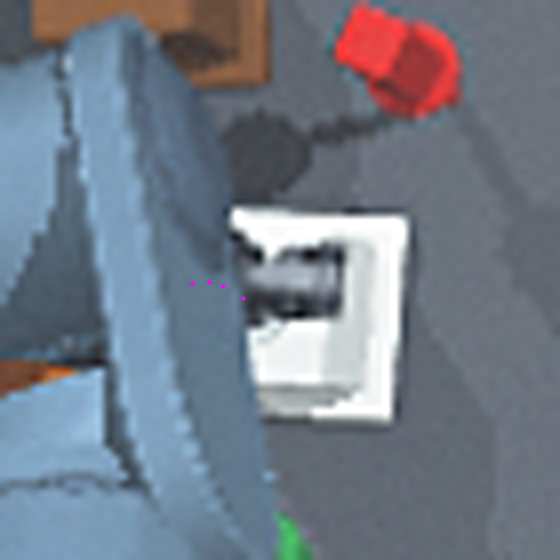

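Request:
step_arm --rows '[[[0,0,-1,0,0,0,1],[0,0,-2,0,0,0,1],[0,0,-2.5,0,0,0,1],[0,0,-3,0,0,0,1],[0,0,-3,0,0,0,1],[0,0,-3,0,0,0,1],[0,0,-2,0,0,0,1],[0,0,0,0,0,0,1],[0,0,0,0,0,0,1]]]' --grip_force 60

```text
time_s: 5.78
tool_pos: [0.4693, 0.288, 0.2863]
ee_rot: [2.297, 2.142, 0.003]
ft_force: [-0.3, -0.1, -2.0]
width: 0.247
```

```bash
python3 - <<'E'
from h import *
c=r.read_camera("side");crop(c,190,220,110,150,4,"s9.png");go(.53,.031,.285,86)
o=r.get_obs();p=o["tool_pos"]
print(proj(c,[p,p-[0,0,.104]]))
E
```

```text
pos [0.4685 0.2877 0.2844] yaw 86.0 tilt 0.07 F [-0.25  0.35 -1.9 ] w 0.252 t 5.83
tool shift cm [-25.18   7.92  -0.06]
turn [-0.0011  0.0005  0.    ]
shift after turn [-25.18   7.92  -0.06]
[[254.94054639 286.86908211]
 [258.12019866 313.08377455]]
```

View pics/s9.png

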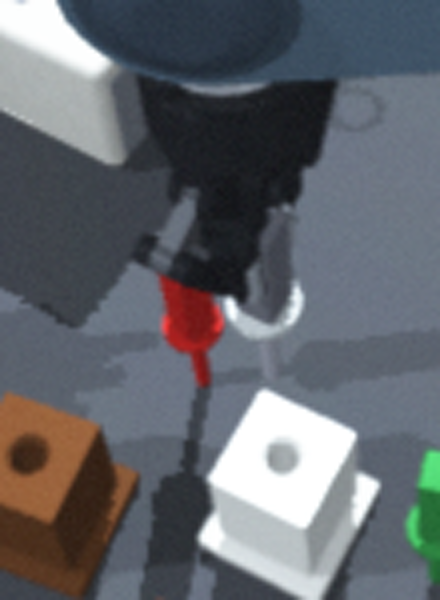

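Request:
step_arm --rows '[[[-1.5,0.8,0,0,0,0,1],[-2.5,1.4,0,0,0,0,1],[-3,1.6,0,0,0,0,1],[-3,1.6,0,0,0,0,1],[-3,1.6,0,0,0,0,1],[-3,1.6,0,0,0,0,1],[-3,1.6,0,0,0,0,1],[-3,1.6,0,0,0,0,1],[-2,1.3,0,0,0,0,1],[-1.2,0.8,0,0,0,0,1],[0,0,0,0,0,0,1],[0,0,0,0,0,0,1]]]'

```text
time_s: 6.83
tool_pos: [0.5894, 0.0269, 0.2835]
ee_rot: [-2.296, -2.14, 0.003]
ft_force: [-0.2, 0.7, -0.9]
width: 0.249
```

```bash
python3 - <<'E'
from h import *
go(.602,.028,.165,86)
E
```

```text
pos [0.5894 0.0269 0.2835] yaw 85.96 tilt 0.2 F [-0.24  0.73 -0.89] w 0.249 t 6.83
tool shift cm [ 0.18  1.29 11.85]
turn [-0.0034 -0.0008 -0.0007]
shift after turn [ 0.19  1.25 11.85]
```

Going down to just above the ring (tip at about z 0.06) and looking there.

Request:
step_arm --rows '[[[0.2,1.25,1.5,0,0,0,1],[0,0,3,0,0,0,1],[0,0,3,0,0,0,1],[0,0,2.5,0,0,0,1],[0,0,1.5,0,0,0,1],[0,0,0,0,0,0,1],[0,0,0,0,0,0,1],[0,0,0,0,0,0,1]]]'

```text
time_s: 7.5
tool_pos: [0.6033, 0.0287, 0.1718]
ee_rot: [2.295, 2.143, 0.002]
ft_force: [-0.1, -0.7, -0.1]
width: 0.25
```

```bash
python3 - <<'E'
from h import *
go(.602,.028,.13,86)
p=r.get_obs()["tool_pos"]
for n in("side","top"):
    c=r.read_camera(n);q=proj(c,[p-[0,0,.1055],[.602,.028,.05]]);print(q)
    crop(c,*((215,170) if n=="side" else (230,160)),80,80,7,n+"10.png",q)
E
```

```text
pos [0.6033 0.0287 0.1718] yaw 86.07 tilt 0.12 F [-0.11 -0.7  -0.11] w 0.25 t 7.5
tool shift cm [-0.08 -0.13  4.18]
turn [0.0021 0.     0.0013]
shift after turn [-0.08 -0.12  4.18]
[[258.8692148  234.6302677 ]
 [259.72232048 238.19218317]]
[[257.96105541 203.28397902]
 [258.41272577 204.63135026]]
```

View pics/side10.png

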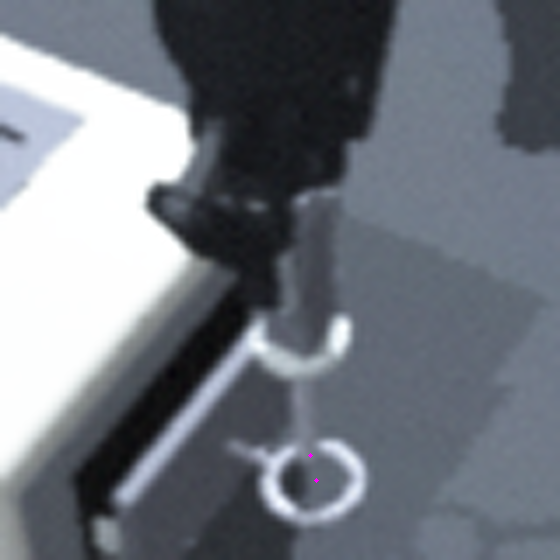

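View pics/top10.png

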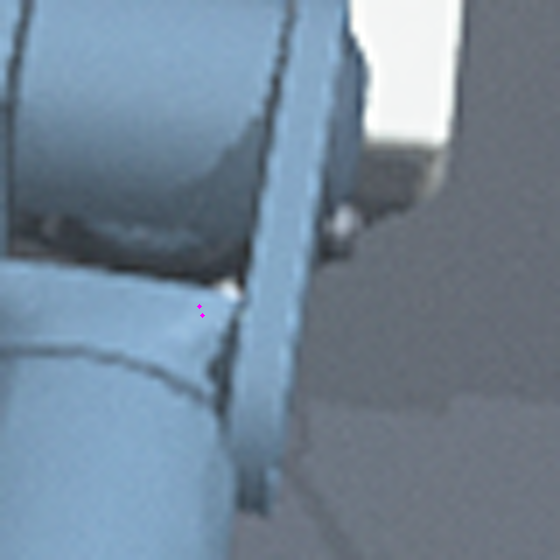

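The side view shows the tip at (258.5,234.5), just above the ring hole centre at (259.5,238). It agrees with the prediction, so I'll insert.

Request:
step_arm --rows '[[[0,-0.05,1.0,0,0,0,1],[0,0,1.0,0,0,0,1],[0,0,1.0,0,0,0,1],[0,0,1.0,0,0,0,1],[0,0,0,0,0,0,1],[0,0,0,0,0,0,1]]]'

```text
time_s: 8.1
tool_pos: [0.6014, 0.028, 0.1288]
ee_rot: [-2.296, -2.141, 0.003]
ft_force: [0.4, -0.3, -1.5]
width: 0.255
```

```bash
python3 - <<'E'
from h import *
go(.602,.028,.13,86)
c=r.read_camera("side"); crop(c,215,170,80,80,7,"side11.png")
E
```

```text
pos [0.6014 0.028  0.1288] yaw 85.99 tilt 0.15 F [ 0.37 -0.31 -1.48] w 0.255 t 8.1
tool shift cm [ 0.01  0.06 -0.12]
turn [-0.0026 -0.0002 -0.0001]
shift after turn [ 0.01  0.06 -0.12]
```

View pics/side11.png

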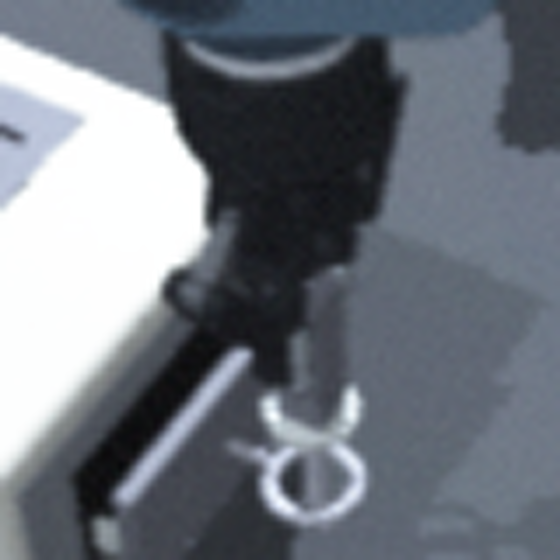

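Request:
step_arm --rows '[[[0,-0.5,0,0,0,0,1],[0.02,-0.7,0,0,0,0,1],[0.02,-0.8,0,0,0,0,1],[0.03,-0.9,0,0,0,0,1],[0.03,-0.9,0,0,0,0,1],[0.03,-0.9,0,0,0,0,1],[0.03,-0.9,0,0,0,0,1],[0.03,-0.9,0,0,0,0,1],[0.03,-0.9,0,0,0,0,1],[0.03,-0.7,0,0,0,0,1],[0.03,-0.5,0,0,0,0,1],[0,0,0,0,0,0,1]]]'

```text
time_s: 9.15
tool_pos: [0.5151, 0.0371, 0.1298]
ee_rot: [-2.296, -2.141, 0.002]
ft_force: [0.7, 0.1, -1.8]
width: 0.249
```

```bash
python3 - <<'E'
from h import *
go(.502,.038,.13,86)
c=r.read_camera("side"); crop(c,190,160,140,110,5,"side12.png")
E
```

```text
pos [0.5151 0.0371 0.1298] yaw 86.01 tilt 0.13 F [ 0.74  0.06 -1.76] w 0.249 t 9.15
tool shift cm [-0.   -1.31 -0.02]
turn [-0.0022 -0.0004  0.0001]
shift after turn [-0.   -1.31 -0.02]
```

View pics/side12.png

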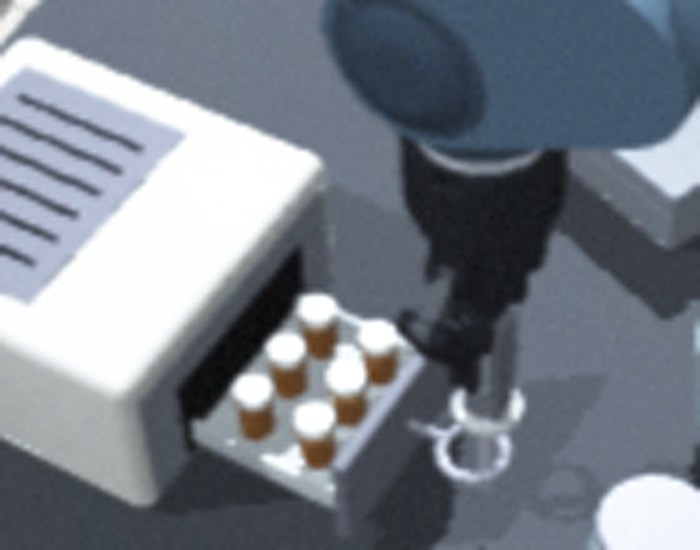

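The tray is following the stylus, with the ring at (284.5,250). I'll continue slowly until it reaches the stop.

Request:
step_arm --rows '[[[0,-0.5,0,0,0,0,1],[0.01,-0.4,0,0,0,0,1],[0.01,-0.4,0,0,0,0,1],[0.01,-0.3,0,0,0,0,1],[0.01,-0.3,0,0,0,0,1],[0,0,0,0,0,0,1]]]'

```text
time_s: 9.7
tool_pos: [0.4988, 0.0383, 0.1308]
ee_rot: [2.296, 2.14, 0.004]
ft_force: [4.3, -1.0, -2.2]
width: 0.248
```

Request:
step_arm --rows '[[[0,-0.2,0,0,0,0,1],[0,-0.2,0,0,0,0,1],[0,0,0,0,0,0,1]]]'

```text
time_s: 9.95
tool_pos: [0.4948, 0.0385, 0.1308]
ee_rot: [2.296, 2.141, 0.003]
ft_force: [5.2, -1.1, -2.9]
width: 0.247
```

Request:
step_arm --rows '[[[0,-0.2,0,0,0,0,1],[0,-0.2,0,0,0,0,1],[0,0,0,0,0,0,1]]]'

```text
time_s: 10.2
tool_pos: [0.4912, 0.0387, 0.131]
ee_rot: [2.295, 2.14, 0.004]
ft_force: [5.3, -0.6, -1.9]
width: 0.254
```

Request:
step_arm --rows '[[[0,-0.2,0,0,0,0,1],[0,-0.2,0,0,0,0,1],[0,0,0,0,0,0,1]]]'

```text
time_s: 10.45
tool_pos: [0.4872, 0.039, 0.1312]
ee_rot: [2.295, 2.14, 0.004]
ft_force: [4.9, -0.4, -1.1]
width: 0.248
```

```bash
python3 - <<'E'
from h import *
go(.502,.038,.13,86)
c=r.read_camera("side"); crop(c,190,160,140,110,5,"side13.png")
E
```

```text
pos [0.4872 0.039  0.1312] yaw 85.99 tilt 0.24 F [ 4.86 -0.41 -1.14] w 0.248 t 10.45
tool shift cm [0.01 1.48 0.12]
turn [ 0.0042  0.0003 -0.0002]
shift after turn [0.01 1.48 0.12]
```

View pics/side13.png

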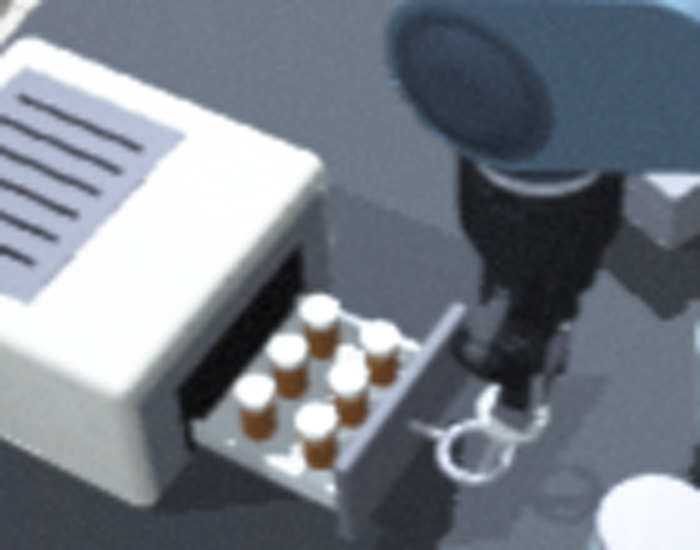

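The tray stopped after the previous look: the ring was at (284.5,250) then and is now at (285,250). So it is at the outer stop, and the last pull tilted the stylus in the grip. I'll unload it, then measure the tilt and the tray position.

Request:
step_arm --rows '[[[0,0.4,0,0,0,0,1],[0,0.4,0,0,0,0,1],[0,0,0,0,0,0,1]]]' --grip_force 110

```text
time_s: 10.75
tool_pos: [0.4935, 0.0388, 0.1298]
ee_rot: [-2.296, -2.141, 0.002]
ft_force: [0.1, 0.3, -2.7]
width: 0.246
```

```bash
python3 - <<'E'
from h import *
go(.502,.038,.13,86)
p=r.get_obs()["tool_pos"]
c=r.read_camera("side"); q=proj(c,[p,p-[0,0,.1055],p-[0,0,.0345]]);print(q);crop(c,255,205,60,60,10,"side14.png",q)
c=r.read_camera("top"); crop(c,225,160,80,90,7,"top14.png");
E
```

```text
pos [0.4935 0.0388 0.1298] yaw 86.0 tilt 0.14 F [ 0.09  0.32 -2.72] w 0.246 t 10.75
tool shift cm [-0.02  0.85 -0.02]
turn [-0.0024 -0.0002 -0.    ]
shift after turn [-0.02  0.85 -0.02]
[[294.55841276 235.96654407]
 [294.04295462 259.6324392 ]
 [294.38125466 244.11032209]]
```

View pics/side14.png

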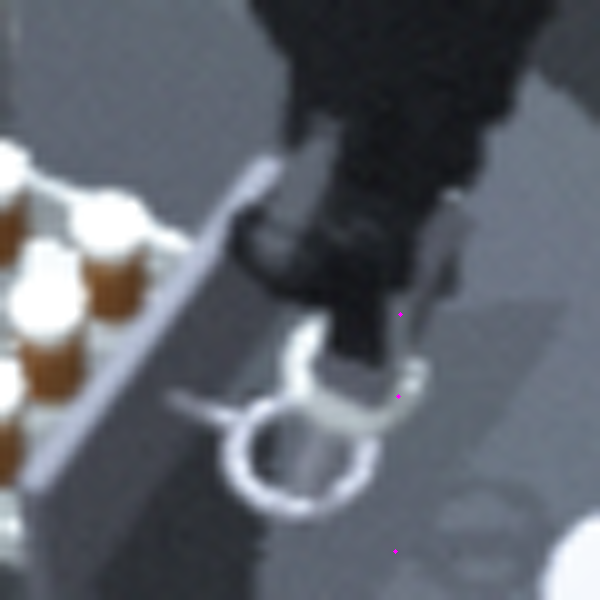

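View pics/top14.png

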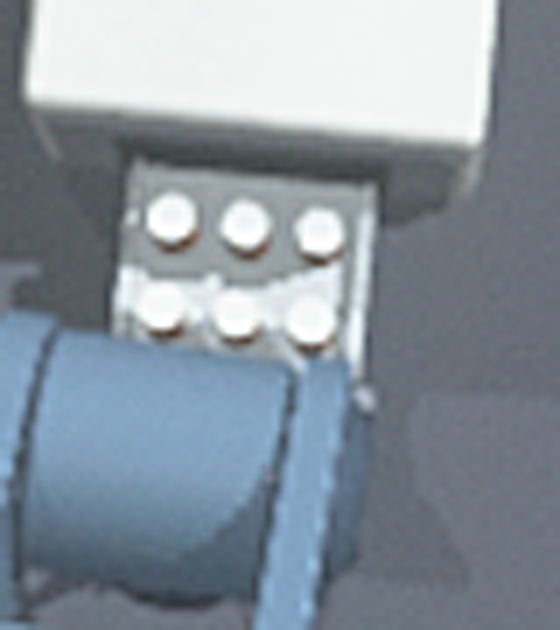

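```bash
python3 - <<'E'
from h import *
c=r.read_camera("side");o=r.get_obs();p=o["tool_pos"];R=Ro.from_rotvec(o["ee_rot"]).as_matrix();ex=R[:,0]
print("ring",onz(c,(284.6,249.8),.05),"start",onz(c,(259.3,238.3),.05))
g=p-R[:,2]*.019
for uv in [(290.2,241.5),(300.,224.),(285.5,251.5)]:
    a,d=ray(c,uv);X=a+d*(ex@(p-a))/(ex@d);print(X.round(4),(R.T@(X-g)*1000).round(1))
for th in np.radians([5,8,10,12,14,16,18,20]):
    ax=R@np.array([0,np.sin(th),np.cos(th)])
    print(round(np.degrees(th)),[proj(c,g+ax*k)[0].round(1).tolist() for k in(.1245,.0515,-.0215)])
E
```

```text
ring [0.52282216 0.03598638 0.05      ] start [0.60290406 0.02881197 0.05      ]
[0.5057 0.038  0.099 ] [ 0.  12.7 49.7]
[0.4796 0.0398 0.1854] [ -0.  -13.6 -36.7]
[0.5197 0.037  0.0452] [ -0.   26.9 103.5]
5 [[290.7, 258.1], [293.0, 243.1], [295.6, 226.2]]
8 [[288.6, 257.0], [292.1, 242.6], [296.0, 226.4]]
10 [[287.2, 256.3], [291.5, 242.3], [296.2, 226.6]]
12 [[285.9, 255.5], [290.9, 241.9], [296.5, 226.7]]
14 [[284.5, 254.7], [290.3, 241.6], [296.8, 226.9]]
16 [[283.1, 253.9], [289.7, 241.2], [297.0, 227.0]]
18 [[281.8, 253.1], [289.1, 240.9], [297.3, 227.2]]
20 [[280.5, 252.2], [288.5, 240.5], [297.6, 227.4]]
```

```bash
python3 - <<'E'
from h import *
c=r.read_camera("top")
cv2.imwrite("pics/tt.png",cv2.resize(c["img"][95:215,215:315],None,fx=5,fy=5,interpolation=cv2.INTER_CUBIC))
a=onz(c,(228.1,174.3),.114);b=onz(c,(293.1,180.3),.114);print(a,b,np.linalg.norm(a-b))
n=np.array([(a-b)[1],-(a-b)[0]]);n/=np.linalg.norm(n);print("normal",n)
for nm,q in(("ring0",[.6029,.0288]),("ringnow",[.5228,.036]),("plate",[.6475,.0227])): print(nm,(np.array(q)-a[:2])@n)
E
```

```text
[0.68230959 0.11664053 0.114     ] [ 0.66443248 -0.07733022  0.114     ] 0.19479282096317038
normal [ 0.99577977 -0.09177497]
ring0 -0.07101289977019876
ringnow -0.15143563931369675
plate -0.026041294608327922
```

View pics/tt.png

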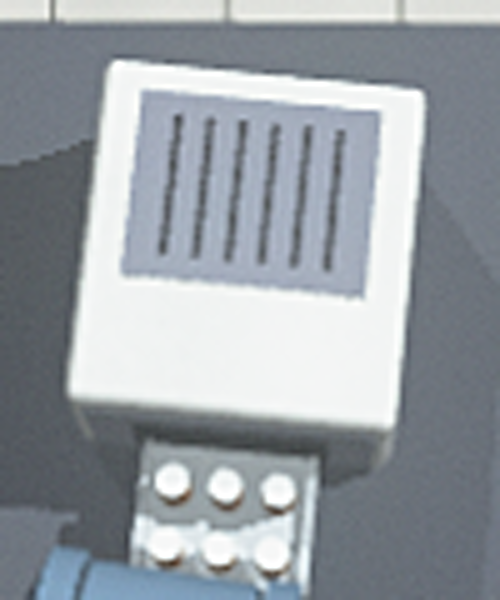

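The ring moved 80 mm. Its plate now stands about 105 mm from the reader face, against about 26 mm at the start, so the tray began about 20 mm out and is now at its stop. The stylus is tilted about 14° in the grip, so I'll tilt the tool to make it upright.

Request:
step_arm --rows '[[[0,0.7,-0.2,0.0815,0,0,1],[0,0.7,-0.3,0.0815,0,0,1],[0,0.7,-0.35,0.0815,0,0,1],[0,0,0,0,0,0,1],[0,0,0,0,0,0,1]]]' --grip_force 110

```text
time_s: 11.37
tool_pos: [0.5157, 0.0371, 0.1364]
ee_rot: [-2.159, -2.014, 0.247]
ft_force: [-0.3, 0.6, -1.0]
width: 0.242
```

```bash
python3 - <<'E'
from h import *
go(.5144,.0375,.1351)
o=r.get_obs();p=o["tool_pos"];R=Ro.from_rotvec(o["ee_rot"]).as_matrix();g=p-R[:,2]*.019
c=r.read_camera("side"); q=proj(c,[g-[0,0,.1245],g-[0,0,.0515],g+[0,0,.0215]]);print(q);crop(c,255,205,60,60,10,"side15.png",q)
E
```

```text
pos [0.5157 0.0371 0.1364] yaw 86.0 tilt 14.02 F [-0.32  0.59 -1.  ] w 0.242 t 11.37
tool shift cm [ 0.03 -0.1   0.16]
[[285.35895778 254.52403819]
 [285.24050139 238.33113445]
 [285.10828586 220.30489524]]
```

View pics/side15.png

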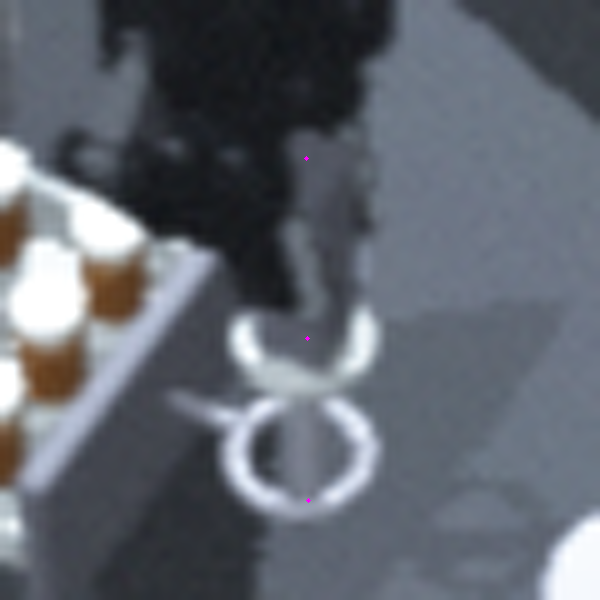

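Request:
step_arm --rows '[[[0.01,-0.34,0.08,0,0,0,1],[0.01,-0.29,0.07,0,0,0,1],[0.01,-0.2,0.05,0,0,0,1],[0,0,0,0,0,0,1]]]'

```text
time_s: 11.75
tool_pos: [0.5074, 0.038, 0.1375]
ee_rot: [-2.162, -2.016, 0.243]
ft_force: [4.9, -1.3, -3.4]
width: 0.242
```

Request:
step_arm --rows '[[[0,-0.1,0.025,0,0,0,1],[0,0,0,0,0,0,1]]]'

```text
time_s: 11.92
tool_pos: [0.5071, 0.038, 0.1377]
ee_rot: [-2.163, -2.016, 0.243]
ft_force: [5.3, -1.1, -4.0]
width: 0.244
```

The stop is confirmed: 5 N with no further travel. Now I'll ease back and lift out.

Request:
step_arm --rows '[[[0,0.35,-0.09,0,0,0,1],[0,0.33,-0.08,0,0,0,1],[0,0,0,0,0,0,1],[0,-0.24,-0.97,0,0,0,1],[0,-0.36,-1.45,0,0,0,1],[0,-0.48,-1.94,0,0,0,1],[0,-0.6,-2.42,0,0,0,1],[0,-0.6,-2.42,0,0,0,1],[0,-0.24,-0.97,0,0,0,1],[0,0,0,0,0,0,1]]]'

```text
time_s: 12.75
tool_pos: [0.5144, 0.0375, 0.2452]
ee_rot: [-2.163, -2.017, 0.242]
ft_force: [0.4, -0.7, -1.0]
width: 0.244
```

```bash
python3 - <<'E'
from h import *
o=r.get_obs();p=o["tool_pos"];R=Ro.from_rotvec(o["ee_rot"]).as_matrix();g=p-R[:,2]*.019
go(.525+p[0]-g[0],-.246+p[1]-g[1],p[2])
c=r.read_camera("side"); q=proj(c,[g-[0,0,.1245],g-[0,0,.0515],g+[0,0,.0215]]);print(q);crop(c,230,170,100,90,7,"side16.png",q)
E
```

```text
pos [0.5144 0.0375 0.2452] yaw 86.01 tilt 13.68 F [ 0.37 -0.68 -0.98] w 0.244 t 12.75
tool shift cm [-28.21   2.51  -0.6 ]
[[285.61857718 230.04168792]
 [285.5042828  211.00701511]
 [285.37536243 189.62528741]]
```

View pics/side16.png

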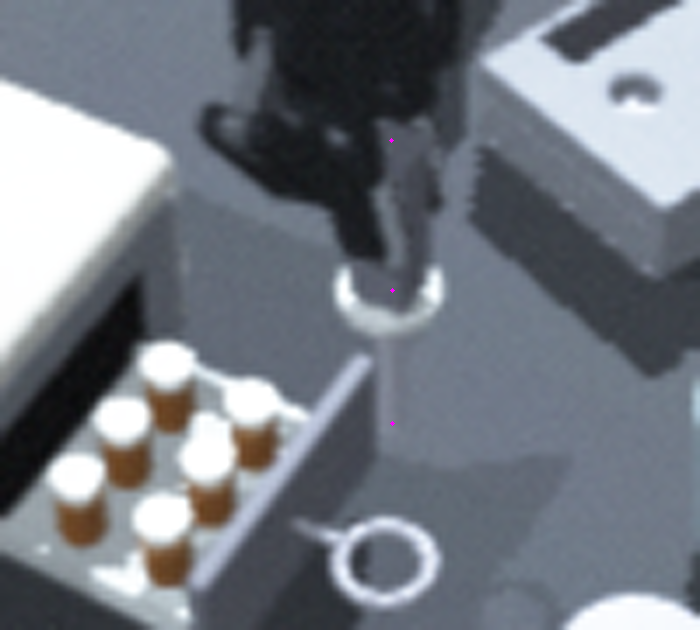

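```bash
python3 - <<'E'
from h import *
o=r.get_obs();p=o["tool_pos"];R=Ro.from_rotvec(o["ee_rot"]).as_matrix();g=p-R[:,2]*.019
c=r.read_camera("side"); q=proj(c,[g-[0,0,.1245],g-[0,0,.0515],g+[0,0,.0215]])
im=c["img"].copy();c["img"]=cv2.convertScaleAbs(im,alpha=2.2,beta=-120)
crop(c,265,195,45,50,12,"side17.png",q)
E
```

```text
(no output)
```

View pics/side17.png

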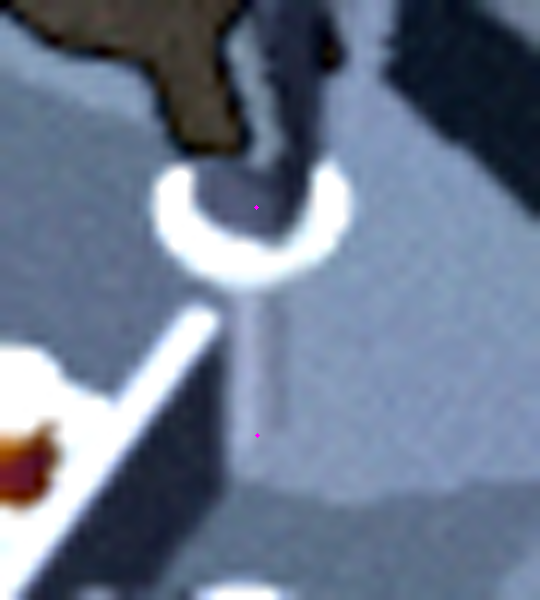

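The shaft ends where predicted, at (286,231). Moving over the round well.

Request:
step_arm --rows '[[[-1.5,0.1,0,0,0,0,1],[-2.5,0.2,0,0,0,0,1],[-3,0.3,-0.1,0,0,0,1],[-3,0.3,-0.1,0,0,0,1],[-3,0.3,-0.1,0,0,0,1],[-3,0.3,-0.1,0,0,0,1],[-3,0.3,-0.1,0,0,0,1],[-3,0.3,-0.1,0,0,0,1],[-3,0.3,0,0,0,0,1],[-2,0.2,0,0,0,0,1],[-1.2,0,0,0,0,0,1],[0,0,0,0,0,0,1]]]'

```text
time_s: 13.85
tool_pos: [0.5188, -0.2469, 0.2393]
ee_rot: [-2.159, -2.008, 0.248]
ft_force: [-0.1, 1.2, -1.3]
width: 0.241
```

```bash
cat >>h.py <<'E'
def gostyl(x,y,ztip):
    "tool shift so that upright stylus tip comes to x,y,ztip"
    o=r.get_obs();p=o["tool_pos"];R=Ro.from_rotvec(o["ee_rot"]).as_matrix();g=p-R[:,2]*.019
    t=g-[0,0,.1245];d=np.array([x,y,ztip])-t
    print("tip",t.round(4),"shift cm",(R.T@d*100).round(2),"F",o["ft_force"].round(1),"t",round(o["time_s"],2));return g,t
E
python3 - <<'E'
from h import *
g,t=gostyl(.525,-.246,.07)
for n in("side","top"):
    c=r.read_camera(n); q=proj(c,[t,[.525,-.246,.05]]);print(q)
    crop(c,*((285,140) if n=="side" else (310,190)),80,80,7,n+"18.png",q)
E
```

```text
tip [ 0.5235 -0.2472  0.1332] shift cm [0.12 1.69 6.09] F [-0.1  1.2 -1.3] t 13.85
[[323.16017187 162.3199945 ]
 [320.77084771 182.40791157]]
[[352.3438412  226.54153818]
 [346.7948474  229.34245288]]
```

View pics/side18.png

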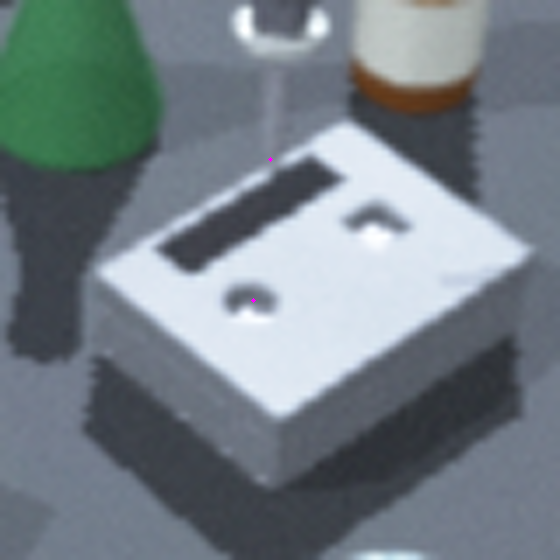

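View pics/top18.png

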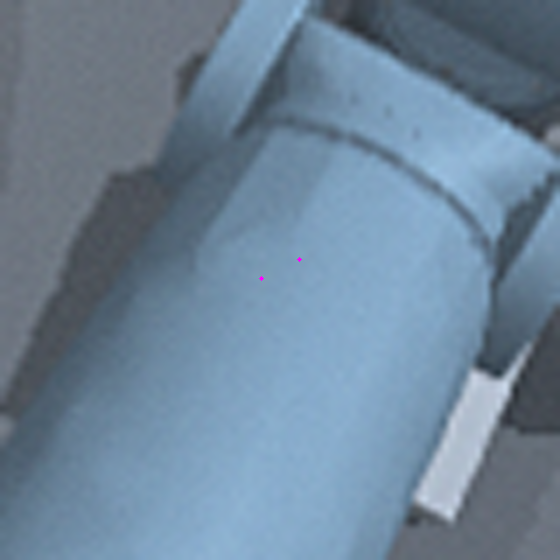

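Request:
step_arm --rows '[[[0.1,0.6,1.5,0,0,0,1],[0,0.6,2.3,0,0,0,1],[0,0.6,2.2,0,0,0,1],[0,0.2,1.0,0,0,0,1],[0,0,0,0,0,0,1],[0,0,0,0,0,0,1],[0,0,0,0,0,0,1]]]'

```text
time_s: 14.53
tool_pos: [0.5233, -0.2446, 0.1702]
ee_rot: [-2.161, -2.016, 0.247]
ft_force: [-0.1, 0.4, -0.8]
width: 0.247
```

```bash
python3 - <<'E'
from h import *
g,t=gostyl(.525,-.246,.045)
c=r.read_camera("side"); q=proj(c,[t,[.525,-.246,.05]]);print(q)
c["img"]=cv2.convertScaleAbs(c["img"],alpha=1.5,beta=-80)
crop(c,295,150,50,50,12,"side19.png",q)
E
```

```text
tip [ 0.5279 -0.2449  0.0642] shift cm [-0.12  0.19  1.93] F [-0.1  0.4 -0.8] t 14.53
[[320.06836874 179.10480234]
 [320.77084771 182.40791157]]
```

View pics/side19.png

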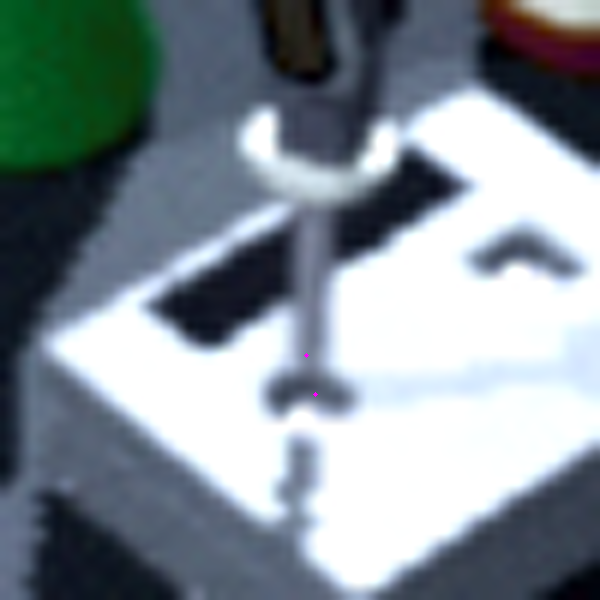

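Request:
step_arm --rows '[[[-0.05,0.0,0.5,0,0,0,1],[0,0.1,0.5,0,0,0,1],[0,0.1,0.5,0,0,0,1],[0,0.05,0.3,0,0,0,1],[0,0,0,0,0,0,1],[0,0,0,0,0,0,1]]]'

```text
time_s: 15.08
tool_pos: [0.5203, -0.245, 0.1501]
ee_rot: [-2.159, -2.013, 0.248]
ft_force: [-0.2, -0.8, -0.6]
width: 0.243
```

```bash
python3 - <<'E'
from h import *
g,t=gostyl(.525,-.246,.036)
c=r.read_camera("side"); q=proj(c,[t,[.525,-.246,.05]]);print(q)
c["img"]=cv2.convertScaleAbs(c["img"],alpha=1.5,beta=-80)
crop(c,295,150,50,50,12,"side20.png",q)
E
```

```text
tip [ 0.5249 -0.2453  0.0441] shift cm [-0.07  0.21  0.78] F [-0.2 -0.8 -0.6] t 15.08
[[320.60391787 183.91118669]
 [320.77084771 182.40791157]]
```

View pics/side20.png

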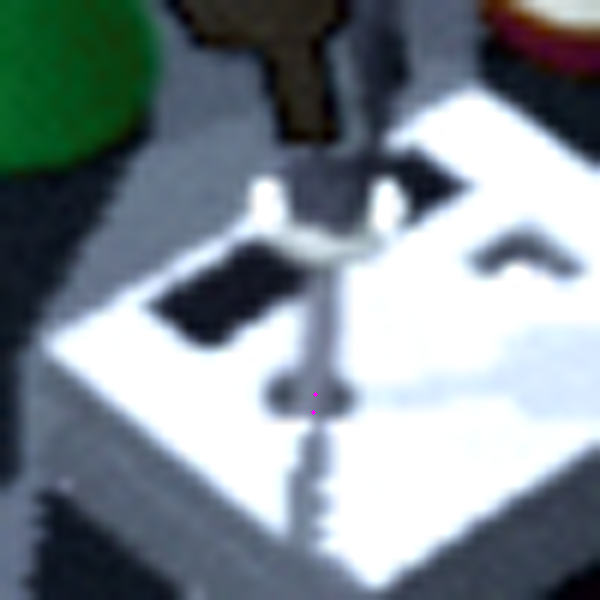

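The tip is inside the round well at (321,184), free of the walls. Now I'll press slowly while watching the force.

Request:
step_arm --rows '[[[0,0.07,0.29,0,0,0,1],[0,0.05,0.19,0,0,0,1],[0,0,0,0,0,0,1]]]'

```text
time_s: 15.38
tool_pos: [0.5209, -0.2453, 0.1459]
ee_rot: [-2.16, -2.015, 0.247]
ft_force: [-0.3, -0.0, 2.2]
width: 0.241
```

Request:
step_arm --rows '[[[0,0.05,0.19,0,0,0,1],[0,0.05,0.19,0,0,0,1],[0,0,0,0,0,0,1]]]'

```text
time_s: 15.63
tool_pos: [0.521, -0.2454, 0.1426]
ee_rot: [-2.16, -2.014, 0.247]
ft_force: [-0.3, -0.7, 3.7]
width: 0.244
```

Request:
step_arm --rows '[[[0,0.05,0.19,0,0,0,1],[0,0.03,0.1,0,0,0,1],[0,0,0,0,0,0,1]]]'

```text
time_s: 15.88
tool_pos: [0.5216, -0.2456, 0.1422]
ee_rot: [-2.161, -2.015, 0.248]
ft_force: [-2.4, 2.2, 16.7]
width: 0.245
```

Request:
step_arm --rows '[[[0,0.03,0.1,0,0,0,1],[0,0.03,0.1,0,0,0,1],[0,0,0,0,0,0,1]]]'

```text
time_s: 16.13
tool_pos: [0.5219, -0.2458, 0.142]
ee_rot: [-2.161, -2.015, 0.248]
ft_force: [-3.9, 2.6, 23.9]
width: 0.24
```

The button bottomed out at 24 N with no further travel. Releasing and lifting straight up.

Request:
step_arm --rows '[[[0,0,0,0,0,0,1],[0,-0.12,-0.5,0,0,0,1],[0,-0.24,-0.97,0,0,0,1],[0,-0.36,-1.45,0,0,0,1],[0,-0.48,-1.94,0,0,0,1],[0,-0.6,-2.42,0,0,0,1],[0,-0.6,-2.42,0,0,0,1],[0,-0.6,-2.42,0,0,0,1],[0,-0.24,-0.97,0,0,0,1],[0,0,0,0,0,0,1]]]'

```text
time_s: 16.97
tool_pos: [0.522, -0.2457, 0.2741]
ee_rot: [-2.163, -2.017, 0.246]
ft_force: [0.5, -0.3, -1.0]
width: 0.239
```

```bash
python3 - <<'E'
from h import *
g,t=gostyl(.4677,.2883,.17)
c=r.read_camera("side"); q=proj(c,[t,g-[0,0,.0515]]);print(q)
print("hole from s9",onz(c,(260.4,334.1),.085))
crop(c,280,120,80,80,7,"side21.png",q)
E
```

```text
tip [ 0.5265 -0.2459  0.168 ] shift cm [52.88 -9.39  1.97] F [ 0.5 -0.3 -1. ] t 16.97
[[322.81255047 153.29417028]
 [324.5651771  133.03380985]]
hole from s9 [0.46765377 0.29011365 0.085     ]
```

View pics/side21.png

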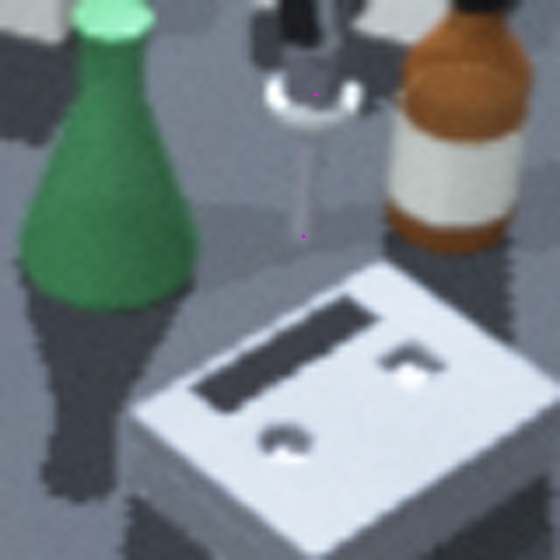

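Request:
step_arm --rows '[[[1.5,-0.3,0,0,0,0,1],[2.5,-0.4,0,0,0,0,1],[3.5,-0.6,0.1,0,0,0,1],[3.5,-0.6,0.1,0,0,0,1],[3.5,-0.6,0.1,0,0,0,1],[3.5,-0.6,0.1,0,0,0,1],[3.5,-0.6,0.1,0,0,0,1],[3.5,-0.6,0.1,0,0,0,1],[3.5,-0.6,0.1,0,0,0,1],[3.5,-0.6,0.1,0,0,0,1],[3.5,-0.6,0.1,0,0,0,1],[3.5,-0.6,0.1,0,0,0,1]]]'

```text
time_s: 18.02
tool_pos: [0.4788, 0.1509, 0.2756]
ee_rot: [-2.157, -2.012, 0.252]
ft_force: [-0.0, -0.4, -1.7]
width: 0.246
```

Request:
step_arm --rows '[[[3.3,-0.6,0.1,0,0,0,1],[3.3,-0.6,0.1,0,0,0,1],[3,-0.5,0.1,0,0,0,1],[2,-0.4,0.1,0,0,0,1],[0,0,0,0,0,0,1],[0,0,0,0,0,0,1]]]'

```text
time_s: 18.52
tool_pos: [0.466, 0.2666, 0.2769]
ee_rot: [-2.156, -2.015, 0.253]
ft_force: [-0.1, -0.1, -0.7]
width: 0.243
```

```bash
python3 - <<'E'
from h import *
g,t=gostyl(.4677,.2883,.11)
go(.4677,.2883,.2)
E
```

```text
tip [0.4706 0.2663 0.1708] shift cm [2.18 1.07 6.  ] F [-0.1 -0.1 -0.7] t 18.52
pos [0.466  0.2666 0.2769] yaw 86.14 tilt 14.23 F [-0.06 -0.15 -0.66] w 0.243 t 18.52
tool shift cm [2.19 1.92 7.44]
```

Request:
step_arm --rows '[[[1.0,0.3,1.0,0,0,0,1],[1.18,0.3,1.8,0,0,0,1],[0,0.4,1.8,0,0,0,1],[0,0.07,1.2,0,0,0,1],[0,0,0,0,0,0,1],[0,0,0,0,0,0,1]]]'

```text
time_s: 19.02
tool_pos: [0.4651, 0.2873, 0.2192]
ee_rot: [-2.16, -2.012, 0.25]
ft_force: [0.2, -0.6, -0.7]
width: 0.24
```

```bash
python3 - <<'E'
from h import *
g,t=gostyl(.4677,.2883,.11)
for n in("side","top"):
    c=r.read_camera(n); q=proj(c,[t,g-[0,0,.0515],[.4677,.2883,.085]]);print(q)
    crop(c,*((235,280) if n=="side" else (140,210)),60,80,9,n+"22.png",q)
E
```

```text
tip [0.4697 0.2869 0.1132] shift cm [ 0.12 -0.13  0.36] F [ 0.2 -0.6 -0.7] t 19.02
[[259.52920136 326.96837883]
 [257.60124836 311.25096022]
 [260.74417407 333.38232775]]
[[168.3847211  245.36076346]
 [161.4109329  243.31888662]
 [170.37600102 246.75168341]]
```

View pics/side22.png

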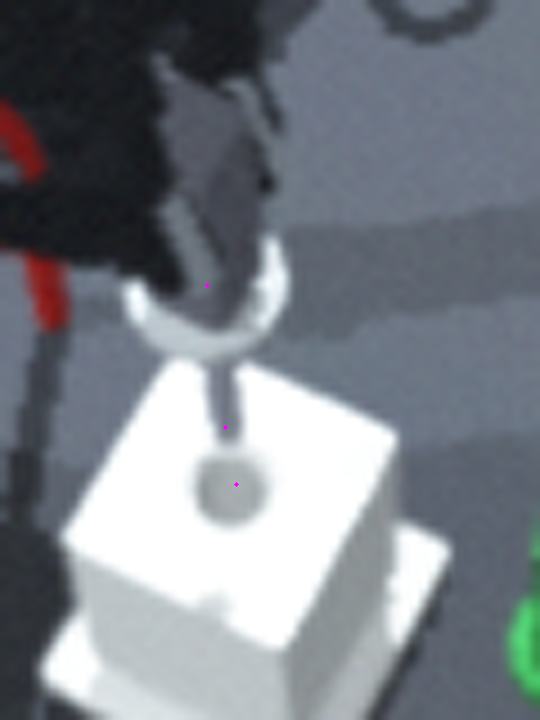

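View pics/top22.png

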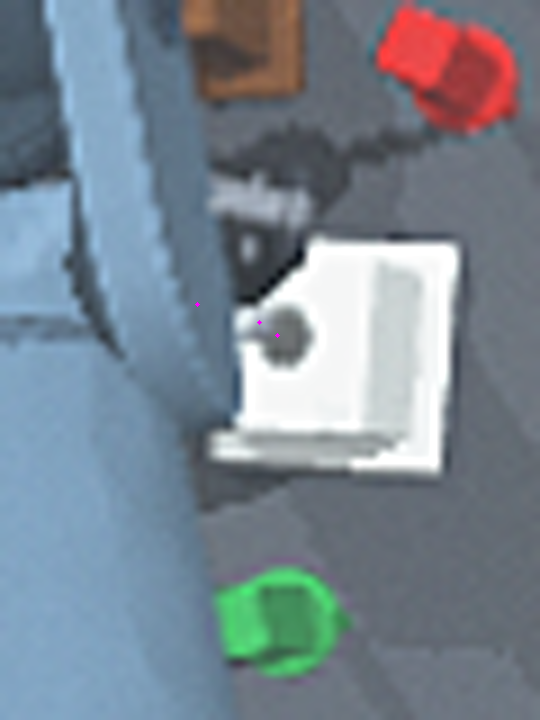

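Request:
step_arm --rows '[[[0.05,0.24,0.97,0,0,0,1],[0,0.2,0.8,0,0,0,1],[0,0,0,0,0,0,1],[0,0,0,0,0,0,1]]]'

```text
time_s: 19.45
tool_pos: [0.4651, 0.2882, 0.2012]
ee_rot: [-2.159, -2.013, 0.25]
ft_force: [-0.3, 0.5, -1.4]
width: 0.245
```

```bash
python3 - <<'E'
from h import *
g,t=gostyl(.4697,.2876,.03)
for n in("side","top"):
    c=r.read_camera(n)
    c["img"]=cv2.convertScaleAbs(c["img"],alpha=1.0,beta=-60)
    crop(c,*((245,310) if n=="side" else (155,230)),35,40,16,n+"23.png")
E
```

```text
tip [0.4698 0.2879 0.0952] shift cm [-0.02  1.58  6.32] F [-0.3  0.5 -1.4] t 19.45
```

View pics/side23.png

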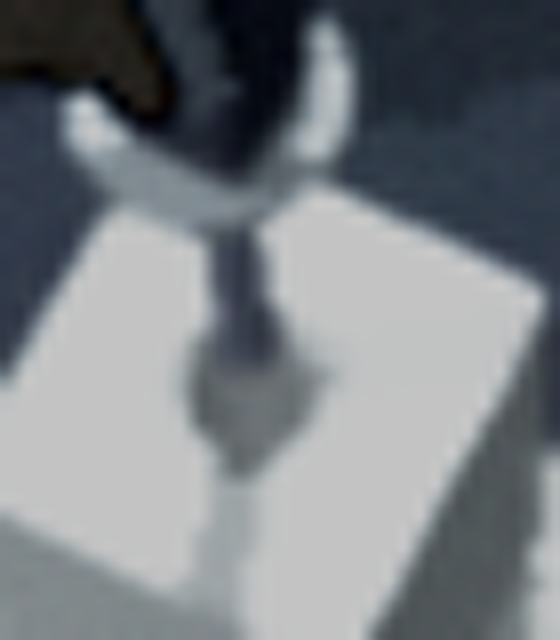

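View pics/top23.png

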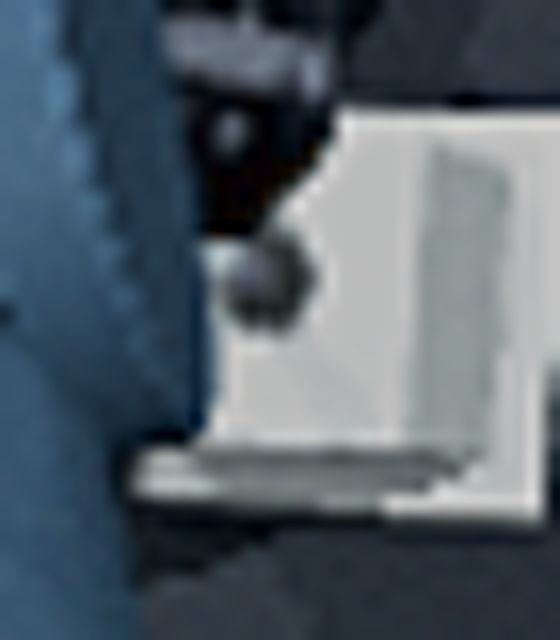

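The shaft is over the hole to within about 2 mm. The side view has the tip at (260.5,332.5) and the hole at (260.5,335). I'll shift 0.7 mm and lower it, watching the force.

Request:
step_arm --rows '[[[-0.07,0.2,0.8,0,0,0,1],[0,0.24,0.97,0,0,0,1],[0,0.12,0.49,0,0,0,1],[0,0,0,0,0,0,1]]]'

```text
time_s: 19.88
tool_pos: [0.4643, 0.2872, 0.1765]
ee_rot: [-2.158, -2.012, 0.253]
ft_force: [-0.3, 0.1, -1.1]
width: 0.242
```

Request:
step_arm --rows '[[[0,0.24,0.97,0,0,0,1],[0,0.24,0.97,0,0,0,1],[0,0,0,0,0,0,1]]]'

```text
time_s: 20.13
tool_pos: [0.4641, 0.2872, 0.1561]
ee_rot: [-2.158, -2.012, 0.253]
ft_force: [-0.3, -0.4, -1.0]
width: 0.245
```

```bash
python3 - <<'E'
from h import *
g,t=gostyl(.4697,.2872,.015)
c=r.read_camera("side")
crop(c,245,300,40,50,13,"side24.png")
E
```

```text
tip [0.4687 0.2869 0.05  ] shift cm [0.04 0.95 3.37] F [-0.3 -0.4 -1. ] t 20.13
```

View pics/side24.png

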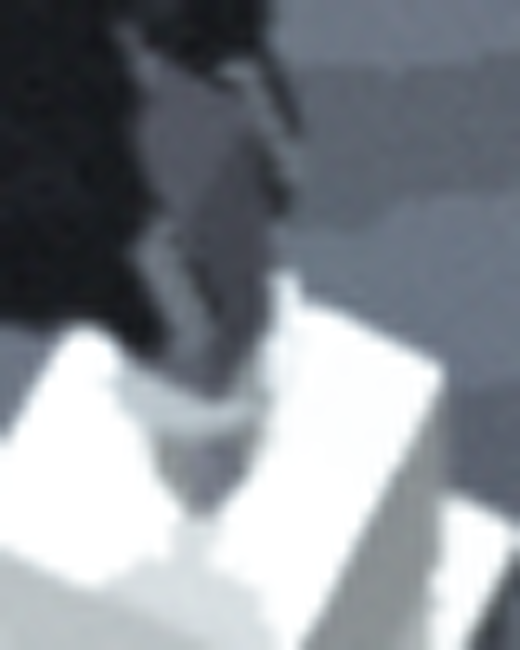

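Well into the hole with no contact force. I'll lower the last 35 mm, slowly at the end.

Request:
step_arm --rows '[[[0,0.24,0.97,0,0,0,1],[0,0.24,0.97,0,0,0,1],[0,0.2,0.8,0,0,0,1],[0,0.05,0.2,0,0,0,1],[0,0,0,0,0,0,1]]]'

```text
time_s: 20.6
tool_pos: [0.4647, 0.2874, 0.1272]
ee_rot: [-2.159, -2.013, 0.251]
ft_force: [0.1, -0.1, -1.7]
width: 0.242
```

Request:
step_arm --rows '[[[0,0.05,0.19,0,0,0,1],[0,0.05,0.19,0,0,0,1],[0,0,0,0,0,0,1]]]'

```text
time_s: 20.85
tool_pos: [0.4655, 0.2877, 0.1245]
ee_rot: [-2.159, -2.014, 0.247]
ft_force: [0.2, 0.2, -1.3]
width: 0.239
```

Request:
step_arm --rows '[[[0,0.03,0.15,0,0,0,1],[0,0.03,0.1,0,0,0,1],[0,0,0,0,0,0,1]]]'

```text
time_s: 21.1
tool_pos: [0.4656, 0.2877, 0.122]
ee_rot: [-2.16, -2.014, 0.247]
ft_force: [0.4, -0.3, -1.0]
width: 0.247
```

Request:
step_arm --rows '[[[0,0.03,0.1,0,0,0,1],[0,0,0,0,0,0,1]]]'

```text
time_s: 21.27
tool_pos: [0.4657, 0.2878, 0.1219]
ee_rot: [-2.159, -2.014, 0.248]
ft_force: [-2.3, -1.4, 4.9]
width: 0.241
```

The collar is seated (+5 N). Opening.

Request:
step_arm --rows '[[[0,0,0,0,0,0,0],[0,0,0,0,0,0,0],[0,0,0,0,0,0,0],[0,0,0,0,0,0,0],[0,0,0,0,0,0,0],[0,0,0,0,0,0,0]]]' --grip_force 30

```text
time_s: 21.77
tool_pos: [0.4655, 0.2877, 0.1209]
ee_rot: [-2.159, -2.014, 0.248]
ft_force: [0.2, -0.7, 0.3]
width: 0.499
```

Request:
step_arm --rows '[[[0,-0.24,-0.97,0,0,0,0],[0,-0.36,-1.45,0,0,0,0],[0,-0.48,-1.94,0,0,0,0],[0,-0.6,-2.42,0,0,0,0],[0,-0.6,-2.42,0,0,0,0],[0,-0.6,-2.42,0,0,0,0],[0,-0.6,-2.42,0,0,0,0],[0,0,0,0,0,0,0]]]'

```text
time_s: 22.43
tool_pos: [0.4682, 0.2886, 0.2725]
ee_rot: [-2.163, -2.018, 0.233]
ft_force: [0.1, -0.3, 0.7]
width: 0.498
```

```bash
python3 - <<'E'
from h import *
go(.47,.2,.3)
c=r.read_camera("side");crop(c,190,210,130,160,4,"side25.png")
E
```

```text
pos [0.4682 0.2886 0.2725] yaw 86.01 tilt 13.44 F [ 0.09 -0.26  0.71] w 0.498 t 22.43
tool shift cm [-8.81  0.13 -2.9 ]
```

View pics/side25.png

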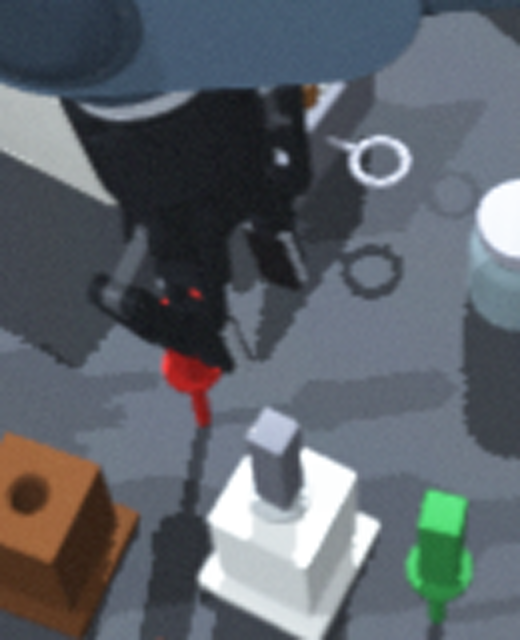

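The stylus stands upright on its collar at (259,325). I'll move clear for a last look.

Request:
step_arm --rows '[[[0.5,-1.5,-2,0,0,0,0],[1,-3,-2,0,0,0,0],[1,-3,-1,0,0,0,0],[1,-3,0,0,0,0,0],[1,-2,0,0,0,0,0],[2,0,0,0,0,0,0],[3,0,0,0,0,0,0],[3,0,0,0,0,0,0],[3,0,0,0,0,0,0],[3,0,0,0,0,0,0],[2,0,0,0,0,0,0],[0,0,0,0,0,0,0]]]'

```text
time_s: 23.48
tool_pos: [0.3702, 0.5022, 0.3424]
ee_rot: [-2.156, -2.016, 0.251]
ft_force: [1.3, -0.2, -0.2]
width: 0.501
```

```bash
python3 - <<'E'
from h import *
go(.47,.2,.3)
for n in("side","top"):
    c=r.read_camera(n);cv2.imwrite(f"pics/{n}26.png",c["img"])
    if n=="side": crop(c,230,230,110,150,4,"side27.png");
    else:
        crop(c,150,90,160,180,4,"top27.png")
E
```

```text
pos [0.3702 0.5022 0.3424] yaw 86.16 tilt 14.14 F [ 1.28 -0.22 -0.18] w 0.501 t 23.48
tool shift cm [-29.48  12.66   1.22]
```

View pics/side26.png

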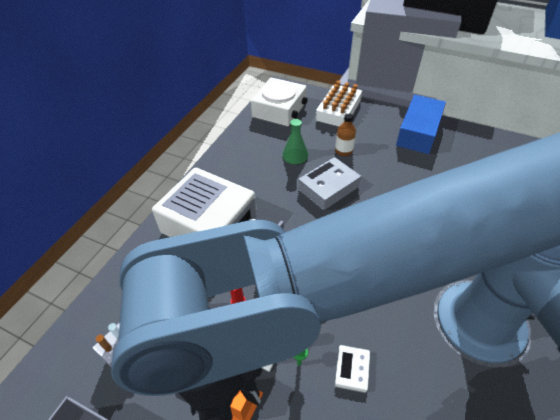

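View pics/top26.png

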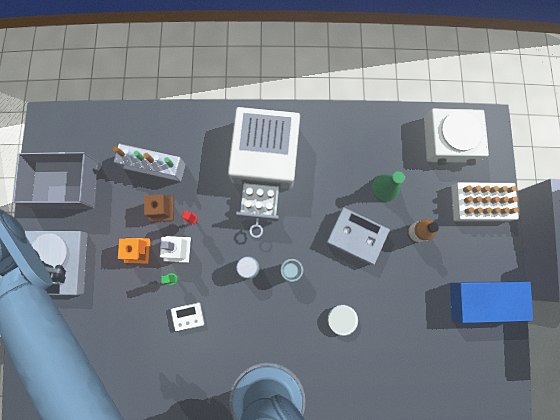

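View pics/side27.png

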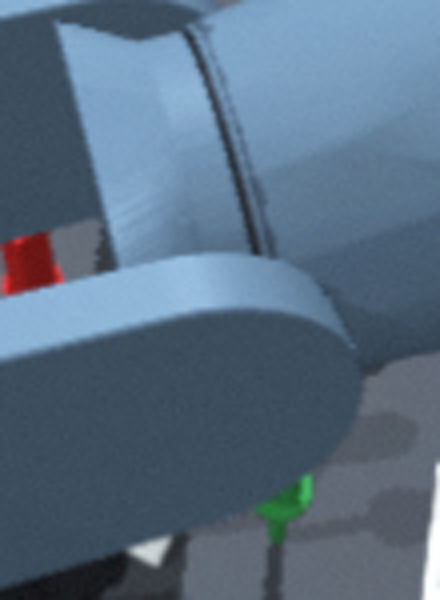

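View pics/top27.png

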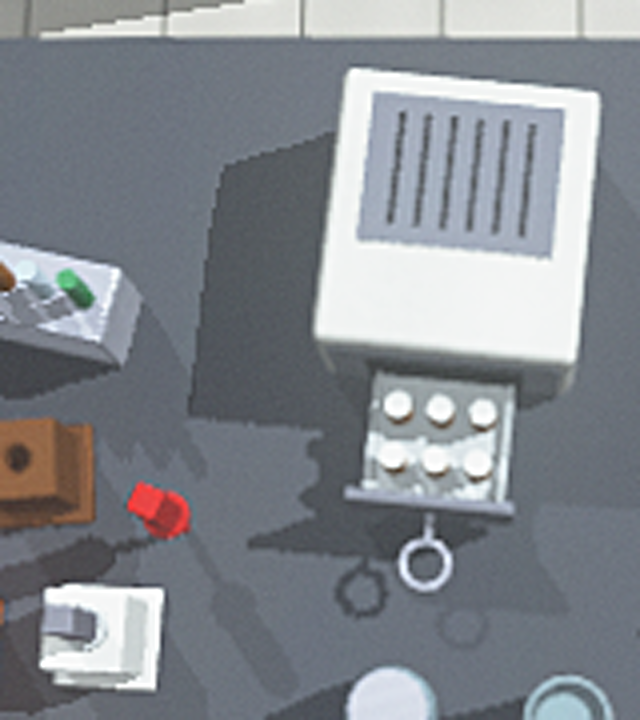

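```bash
python3 - <<'E'
from h import *
c=r.read_camera("top")
a=onz(c,(256.0,230.1),.05);b=onz(c,(258.7,204.9),.05);print(a,b,np.linalg.norm(a-b))
print(r.close_job())
E
```

```text
[0.52234143 0.03477175 0.05      ] [0.60115357 0.02709982 0.05      ] 0.07918466726722845
the job is handed in; nothing more can be done
None
```

The job is done and handed in at about 23.5 s. I took the stylus from the white stand, drew the tray to its outer stop, pressed the zero button in the round well, and put the stylus back in its stand.

- **Tray:** it started about 20 mm out and the ring travelled about 80 mm. The ring stayed put under a second pull of about 5 N. In the last top view it was still at that spot, about 105 mm out by my estimate.
- **Zero button:** I pressed until it bottomed out, reaching about 24 N with no further movement, and held it about half a second. The power button was not touched.
- **Stylus:** it sits upright on its collar. I felt the seat at about 5 N before opening the gripper, and both camera views showed it in place.
- **Other things:** the bystanders and look-alikes show no visible movement.

**What went wrong:** my first pull against the stop tilted the stylus about 14° in the grip. I raised the grip to 110 N and tilted the tool to make the stylus upright, and worked that way for the rest of the job.

The two cameras disagreed by about 2 mm throughout. My last side-camera picture had the stylus hidden behind the arm, so the final check of it rests on the top view and the side view just before.

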